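# Fit out the plating caddy for the blue-capped sample

## Robot

A 6-joint arm with a two-finger parallel gripper is mounted at the origin on a cart in front of the work surface, level with it; the furniture and walls round the work are solid. World frame = base frame: x ahead of the robot, y to its left, z up, the work surface at z = 0. Lengths are in m, angles in degrees, forces in N, time in s.
With the tool pointing down it reaches from about 0.25 to 0.725 m from the base axis. Payload 9.7 kg.
Tool frame: the origin (TCP) lies on the centre line of the jaws, within the pads' length; the fingertips stand 22 mm ahead of it and the grasp point (between the pads) lies 3 mm ahead of it; z points along the fingers, y is the direction in which the jaws open and shut (so a half turn about z gives the same grasp; the last joint's range is limited). The gripper opens to 85 mm and grips with 20 to 120 N. Pads are 22 mm wide; open, the fingers measure 114 mm over their backs; the gripper's body (76 mm by 85 mm) begins 54 mm behind the grasp point. The pads swing forward as they close: fully open they stand 13 mm farther back than shut.
Start: joints at [64.171, 4.979, 10.078, 95.1, 0, 90], TCP at [0.24, 0.495, 0.253] pointing down, gripper open.
Joint ranges: [-179.16, 179.16], [-48.56, 103.87], [-65.8, 70.77], [-126.05, 130.52], [-82.76, 87.17], [-180, 180]. Speed limits (degrees/s): [127.2, 127.2, 147.25, 180, 180, 180].

## Interface

Orientations are given as [roll, pitch, yaw] about the fixed x, y, z axes, in that order (R = Rz(yaw) Ry(pitch) Rx(roll)).
In Python, from workcell import monitor, eyes, job gives the robot as it stands. The module is installed in compiled form; this text tells all that it offers.
- The arm moves only by the tool drive_tool, never from a script. Its argument "plan" is a list of rows, each a list of 3 entries, a list of its own where there are three numbers: the opening, from 0 (shut) to 1 (fully open), then the shift along the world's x, y, z in m, then the turn about the world's z in degrees. In form: [[gripper, [x, y, z], yaw], ...]. A call has 1 to 10 rows; each row shifts and turns the commanded pose from where the row before left it; what a row does not reach is not made up. A row lasts 1/8 s, in which the tool goes at most 62.5 mm and 10.7 degrees, less where a joint would pass 70% of its speed; a pose out of reach is approached as far as the arm can. A call is refused whole if a number of a shift passes 0.0625 or a number of a turn 10.7, either way. A call with a gripper value outside its range is refused whole. The fingers move at their own pace and stop on an object; "grip_force" is the grip in N (left out, the last holds). Time passes only in rows, so rows that do not move let the fingers close. It gives the time, the measured TCP pose, the force and the opening at its end, in the units of the state.
- monitor.get_obs(): the state, without advancing time (a new reading comes with each control period).
- eyes.camera(name): name is "side" or "top"; returns (picture, depth): 400x640x3 uint8, red, green, blue; 400x640 float32, m along the optical axis (not along the pixel's ray), 0 where there is no reading.
- eyes.camera_params(name): a dict with "fx", "fy", "cx", "cy" (pixels), "extrinsics" (4x4, takes a point from world to camera coordinates). Camera axes: x right, y down, z forward; pixel columns grow to the right and rows downward; lengths in m; the calibration is good to about 2 mm. A picture is of the moment at which its call begins. camera_params takes no time and is no camera call.
- job.job_done(): hands the job in, once; it reports no verdict.
The state is a dict: "time": time; "q": joint angles; "qd": joint speeds; "joint_efforts": joint torques, N m; "ee_pos": TCP position; "tcp_rot": TCP orientation; "wrist_force": force on the tool from outside, world axes, zero at the start; "torque": the same for the moment, N m; "opening": finger opening in m.
Only numpy, scipy, OpenCV 4.12 (cv2) and the standard library are available. Lean on these libraries where they do the work, as an engineer would, in place of code of your own. Each camera call takes 0.05 s, during which the arm holds its last target.

## Task

Fit out the blue caddy for plating the blue-capped sample: the green-capped saline bottle goes into the square bin, the small glass beaker into the low round cup, the blue-capped sample tube from the open worktop into the narrow sleeve, and the agar dish flat onto the raised seat between the four corner angles. Stand each one upright on the floor of its own holder, set down rather than dropped, and let go. Leave the red-capped bottle and the loose red-capped tube standing where they are.

Things in the scene. Friction and masses are not known exactly. Their poses are not given: they have to be found in the camera images.
- saline_bottle: White plastic saline bottle with a GREEN screw cap, round body 56 mm across, 168 mm tall, 0.18 to 0.37 kg; the cap, 29 mm across, is the top 13 mm, and below it the shoulder slopes out to the full width. Can be grasped by the cap from above. Origin: centre of its underside; z along its axis, up at the start. Stands loose on the worktop at the start.
- small_beaker: Small clear glass beaker, empty, open at the top, 52 mm across, 61 mm tall, straight rigid wall, under 0.1 kg. Can be grasped across the outside near its rim. Origin: centre of its underside; z along its axis, up at the start. Stands loose on the worktop at the start.
- agar_dish: Lidded clear petri dish with pinkish agar, a flat disc 61 mm across and 15 mm tall, 16 g; lid and dish are one piece here. Origin: centre of its underside; z along its axis, up at the start. Stands loose on the worktop at the start.
- blue_tube: Sample tube with a dark BLUE screw cap, standing by itself on the open worktop (not one of those in the racks behind). 80 mm tall; body 18 mm across, cap 21 mm across and 16 mm tall at the top; 14 g. Origin: centre of its underside; z along its axis, up at the start. Stands loose on the worktop at the start.
- red_bottle: Look-alike that stays: reagent bottle with a RED screw cap and tan contents, 64 mm across, 180 mm tall, 0.4 kg. Origin: centre of its underside; z along its axis, up at the start. Stands loose on the worktop at the start.
- red_tube: Look-alike that stays: sample tube with a RED screw cap, otherwise like the blue-capped one, 80 mm tall, cap 21 mm across, standing by itself on the open worktop. Origin: centre of its underside; z along its axis, up at the start. Stands loose on the worktop at the start.
- bottle_holder: White SQUARE bin for the bottle, 76 x 76 mm inside, 4 mm walls; floor 5, rim 35 mm above the origin. One of 4 holders on grey 84 x 84 mm feet, 5 mm thick, two by two, 87 mm apart, in any order, in the caddy (blue tray 182 mm square, rim 24 mm high, turned up to 0.2 rad). Origin: centre of the foot's underside, 4 mm over the worktop; x, y along its sides. Fixed.
- beaker_holder: White low ROUND cup for the beaker, 70 mm across inside, 4 mm wall; floor 5, rim 25 mm above the origin. One of 4 holders on grey 84 x 84 mm feet, 5 mm thick, two by two, 87 mm apart, in any order, in the caddy (blue tray 182 mm square, rim 24 mm high, turned up to 0.2 rad). Origin: centre of the foot's underside, 4 mm over the worktop; x, y along its sides. Fixed.
- tube_holder: White NARROW round sleeve for the tube, 34 mm across inside, 4 mm wall; floor 5, rim 45 mm above the origin. One of 4 holders on grey 84 x 84 mm feet, 5 mm thick, two by two, 87 mm apart, in any order, in the caddy (blue tray 182 mm square, rim 24 mm high, turned up to 0.2 rad). Origin: centre of the foot's underside, 4 mm over the worktop; x, y along its sides. Fixed.
- dish_holder: RAISED dish rack: round seat 52 mm across, 40 mm above the origin, between four white corner angles, 78 mm apart inside, tops 49 mm; sides open 40 mm for fingers. One of 4 holders on grey 84 x 84 mm feet, 5 mm thick, two by two, 87 mm apart, in any order, in the caddy (blue tray 182 mm square, rim 24 mm high, turned up to 0.2 rad). Origin: centre of the foot's underside, 4 mm over the worktop; x, y along its sides. Fixed.
Things that resemble listed ones, but are neither listed nor needed, are in the scene too. Leave any orange look-alike of the saline_bottle alone.

How it is judged (in metres and radians):
At the end, for the whole second after the job is handed in: Saline bottle, small beaker, blue-capped tube and agar dish upright (0.1 rad), at rest, on the floor of their own holders (underside within -3/+4 mm of floor or seat), within 15, 12, 11, 16 mm of its centre; red-capped bottle and tube upright, within 30 mm of their start (horizontal distance between saline_bottle and bottle_holder below 0.015 m and z of saline_bottle in the frame of bottle_holder between 0.002 and 0.009 m and angle between each of saline_bottle, small_beaker, blue_tube, agar_dish, red_bottle, red_tube's own z axis and vertical below 0.1 rad and linear speed of each of saline_bottle, small_beaker, blue_tube, agar_dish below 0.02 m/s and horizontal distance between small_beaker and beaker_holder below 0.012 m and z of small_beaker in the frame of beaker_holder between 0.002 and 0.009 m and horizontal distance between blue_tube and tube_holder below 0.011 m and z of blue_tube in the frame of tube_holder between 0.002 and 0.009 m and horizontal distance between agar_dish and dish_holder below 0.016 m and z of agar_dish in the frame of dish_holder between 0.037 and 0.044 m and distance of each of red_bottle, red_tube from where it was at the start of the episode below 0.03 m); the robot touches nothing.
It fails at once if the saline bottle is dropped or knocked flying (faster than 0.7 m/s while the fingers do not hold it: a fall of more than 25 mm) (linear speed of saline_bottle above 0.7 m/s and contact force between saline_bottle and the fingers below 0.05 N).
It fails at once if the small beaker is dropped or knocked flying (faster than 0.7 m/s while the fingers do not hold it: a fall of more than 25 mm) (linear speed of small_beaker above 0.7 m/s and contact force between small_beaker and the fingers below 0.05 N).
It fails at once if the blue-capped tube is dropped or knocked flying (faster than 0.7 m/s while the fingers do not hold it: a fall of more than 25 mm) (linear speed of blue_tube above 0.7 m/s and contact force between blue_tube and the fingers below 0.05 N).
It fails at once if the agar dish is dropped or knocked flying (faster than 0.7 m/s while the fingers do not hold it: a fall of more than 25 mm) (linear speed of agar_dish above 0.7 m/s and contact force between agar_dish and the fingers below 0.05 N).
It fails at once if the red-capped bottle or the red-capped tube is moved by more than 30 mm (distance of any of red_bottle, red_tube from where it was at the start of the episode above 0.03 m).
It also fails if it takes over 112 s, if anything falls off the work surface, if the arm or the gripper's body presses on something with over 40 N, if the wrist force passes 120 N, or if a joint passes its speed limit or range.

## Working session

There is one attempt and no reset: what is moved stays moved. The work goes in short steps, Python scripts to look and compute and a tool call to move; the robot and the scene stay as the last step left them, time stands still between calls to the robot, and variables do not carry over. Pictures are saved under pics/ and viewed, and the job is handed in when it is done.

Besides the shell and the picture viewer there is one more tool, called after ">>>" by a JSON object that holds its "method" and its "body". drive_tool: Moves the arm, as the interface text tells. Its arguments: {"type":"object","properties":{"plan":{"type":"array","items":{"type":"array"}},"grip_force":{"type":"number"}},"required":["plan"]}

```bash
mkdir -p pics
cat > h.py <<'E'
import numpy as np, cv2
from workcell import monitor, eyes, job
def snap(n,tag):
    im,d=eyes.camera(n); np.savez(f'{tag}.npz',im=im,d=d)
    cv2.imwrite(f'pics/{tag}.png',im[:,:,::-1]); return im,d
def w(n,u,v,z):
    p=eyes.camera_params(n);E=np.array(p['extrinsics'])
    R=E[:3,:3];c=-R.T@E[:3,3]
    r=R.T@np.array([(u-p['cx'])/p['fx'],(v-p['cy'])/p['fy'],1])
    return c+r*(z-c[2])/r[2]
def wd(n,u,v,d):
    p=eyes.camera_params(n);E=np.array(p['extrinsics'])
    return E[:3,:3].T@(np.array([(u-p['cx'])/p['fx']*d,(v-p['cy'])/p['fy']*d,d])-E[:3,3])
E
python3 - <<'E'
from h import *
print(monitor.get_obs())
for n in('top','side'):
    print(eyes.camera_params(n)); snap(n,n+'0')
E
```

```text
{'time': 0.0, 'q': array([ 6.41725447e+01,  5.01161964e+00,  1.00347954e+01,  9.50996770e+01,
       -2.06272305e-03,  9.00002332e+01]), 'qd': array([ 0.02056498, -0.0386499 , -0.01936805, -0.06512667, -0.06113023,
        0.0133042 ]), 'joint_efforts': array([-5.68309024e-04, -5.20387244e+01,  4.64799035e+01,  1.66020251e-02,
        4.80921415e-05,  8.30677777e-06]), 'ee_pos': array([0.23953652, 0.49487802, 0.25258112]), 'tcp_rot': array([-1.79923499e+02,  2.06303254e-03,  1.54172314e+02]), 'wrist_force': array([ 1.03776465,  0.24033724, -0.50412198]), 'torque': array([-0.0414378 , -0.00389125, -0.03269749]), 'opening': 0.08542583182127907}
{'fx': 518.3704748028105, 'fy': 518.3704748028105, 'cx': 321.9467040286518, 'cy': 207.2312609301027, 'extrinsics': array([[ 0.40869254, -0.91265021, -0.00632445, -0.11615682],
       [-0.76634384, -0.33939539, -0.54546117,  0.47402837],
       [ 0.49566876,  0.22777261, -0.83811223,  1.7637578 ],
       [ 0.        ,  0.        ,  0.        ,  1.        ]])}
{'fx': 392.9944757918114, 'fy': 392.9944757918114, 'cx': 319.0525925604901, 'cy': 197.21070004606432, 'extrinsics': array([[ 0.99878808,  0.04839283, -0.00897204, -0.5245498 ],
       [ 0.02514068, -0.65835686, -0.75228598,  0.12696561],
       [-0.04231205,  0.75114871, -0.65877562,  1.46676053],
       [ 0.        ,  0.        ,  0.        ,  1.        ]])}
```

View pics/top0.png

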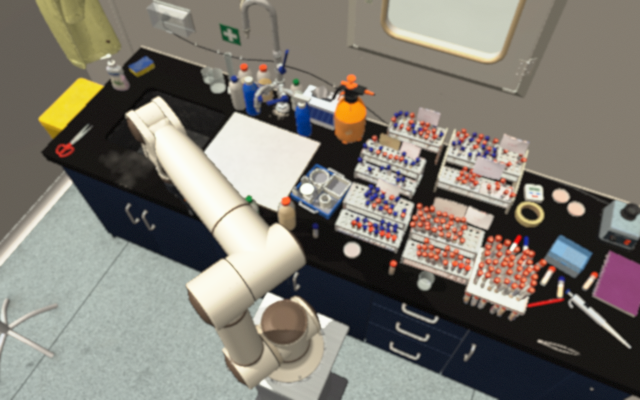

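View pics/side0.png

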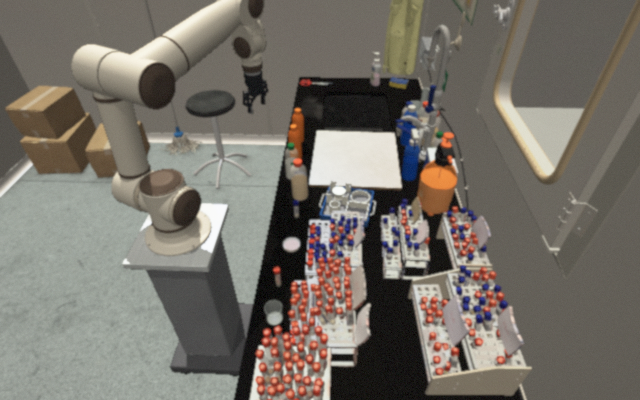

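Run:
```python
from h import *
t=np.load('top0.npz')['im'][:,:,::-1];s=np.load('side0.npz')['im'][:,:,::-1]
def c(i,x,y,W,H,k,n):
    o=cv2.resize(i[y:y+H,x:x+W],None,fx=k,fy=k,interpolation=cv2.INTER_CUBIC);cv2.imwrite('pics/'+n,o)
c(t,235,150,130,100,6,'c1.png');c(t,325,220,120,80,6,'c2.png');c(s,275,95,110,90,6,'c3.png');c(s,260,175,120,95,6,'c4.png');c(s,255,230,70,95,6,'c5.png')
```

```text
(no output)
```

View pics/c1.png

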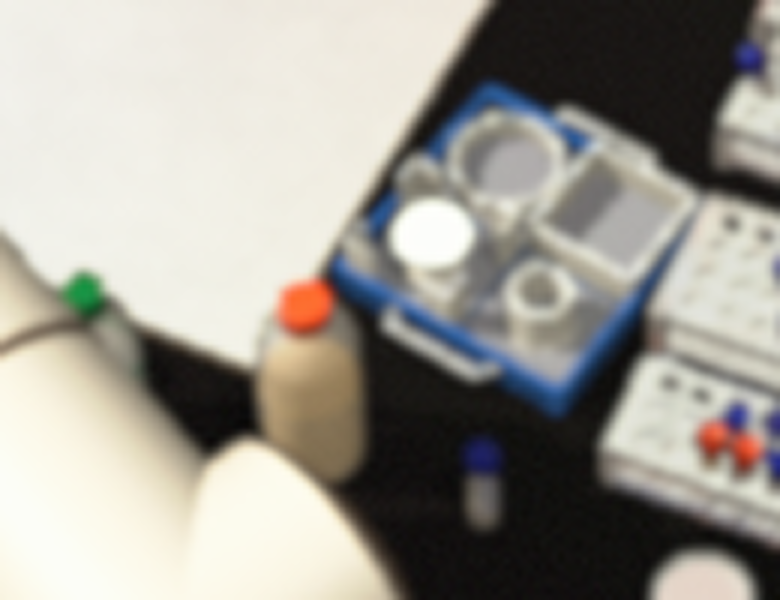

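View pics/c2.png

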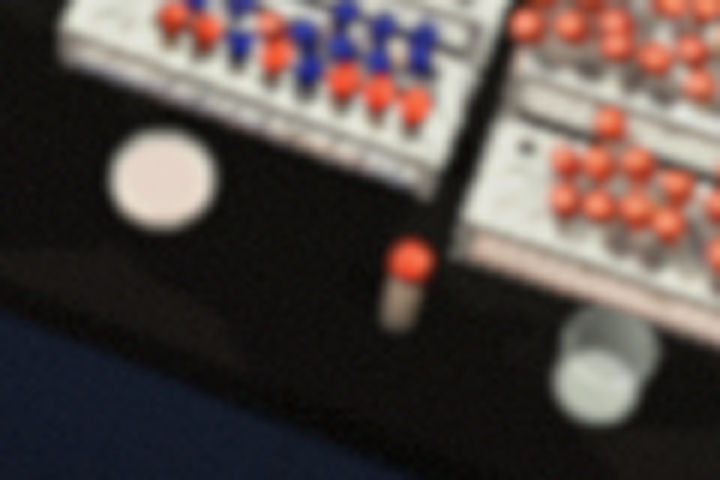

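View pics/c3.png

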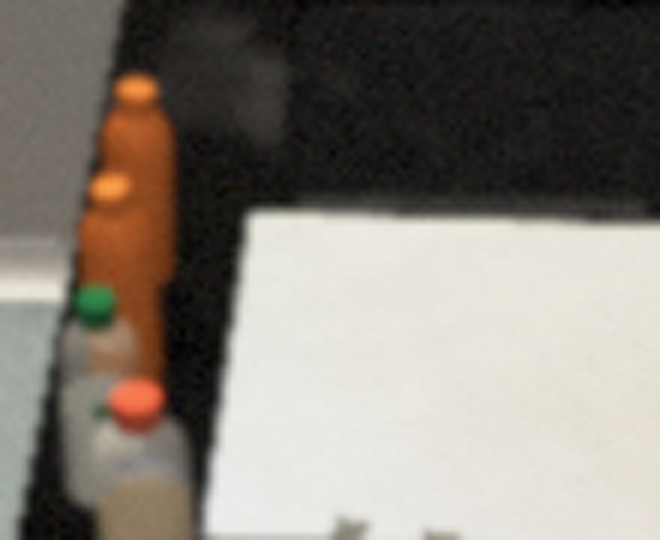

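View pics/c4.png

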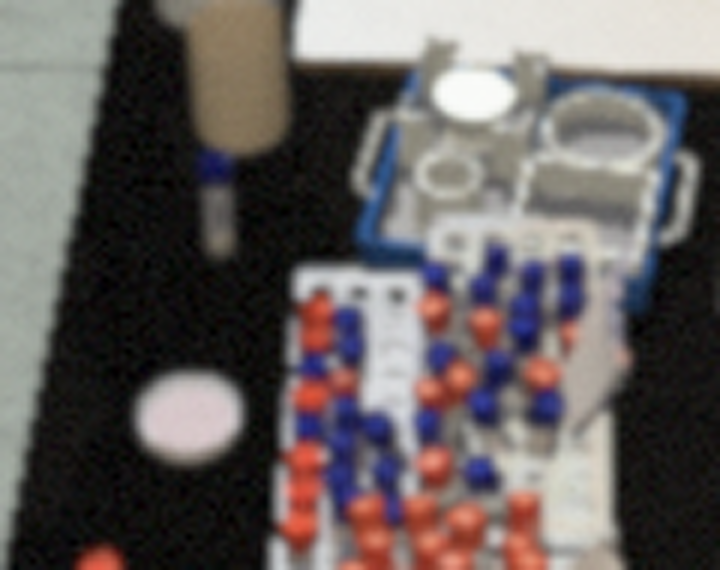

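View pics/c5.png

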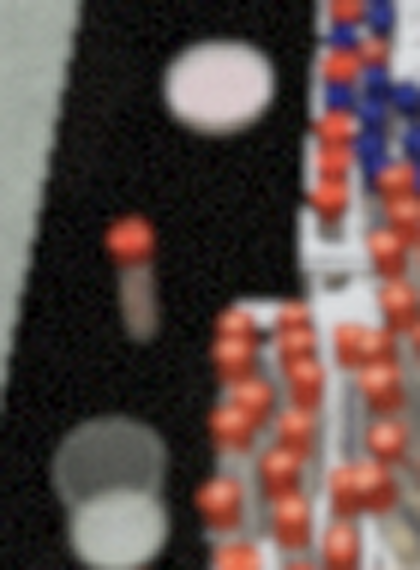

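```bash
cat > m.py <<'E'
from h import *
def ray(n,u,v):
    p=eyes.camera_params(n);E=np.array(p['extrinsics']);R=E[:3,:3]
    d=R.T@np.array([(u-p['cx'])/p['fx'],(v-p['cy'])/p['fy'],1]);return -R.T@E[:3,3],d/np.linalg.norm(d)
def tri(a,b):
    A=np.zeros((3,3));B=np.zeros(3)
    for c,d in(ray('top',*a),ray('side',*b)):
        P=np.eye(3)-np.outer(d,d);A+=P;B+=P@c
    x=np.linalg.solve(A,B); 
    gap=[np.linalg.norm((np.eye(3)-np.outer(d,d))@(x-c)) for c,d in(ray('top',*a),ray('side',*b))]
    return x,gap
def cc(x,y,c,k=6):return ((c[0]+.5)/k-.5+x,(c[1]+.5)/k-.5+y)
E
python3 - <<'E'
from m import *
C={'c1':(235,150),'c2':(325,220),'c3':(275,95),'c4':(260,175),'c5':(255,230)}
T=np.load('top0.npz')['d'];S=np.load('side0.npz')['d']
for n,a,pa,b,pb,z in [('green','c1',(84,290),'c3',(96,303),.16),('red','c1',(307,305),'c3',(137,403),.173),('blue','c1',(483,455),'c4',(215,165),.072),
 ('dish','c2',(162,178),'c4',(189,413),.015),('redtube','c2',(410,261),'c5',(131,240),.072),('rim','c2',(610,345),'c5',(110,465),.061),('base','c2',(597,385),'c5',(120,530),.003),
 ('sleeve','c1',(541,294),'c4',(450,174),.049),('seat','c1',(432,234),'c4',(474,96),.044),('cup','c1',(508,157),'c4',(602,130),.029),('bin','c1',(618,215),'c4',(586,195),.039)]:
    A=cc(*C[a],pa);B=cc(*C[b],pb)
    x,g=tri(A,B)
    print(n,np.round(A,1),np.round(B,1),'tri',np.round(x,4),np.round(g[0],4),'top',np.round(w('top',*A,z)[:2],4),'side',np.round(w('side',*B,z)[:2],4),'dep',np.round(wd('top',*A,T[int(round(A[1])),int(round(A[0]))]),3),np.round(wd('side',*B,S[int(round(B[1])),int(round(B[0]))]),3))
E
```

```text
green [248.6 197.9] [290.6 145.1] tri [0.3942 0.3426 0.1642] 0.0002 top [0.3967 0.3446] side [0.3932 0.3487] dep [0.392 0.341 0.169] [0.395 0.337 0.168]
red [285.8 200.4] [297.4 161.8] tri [0.4336 0.2096 0.1771] 0.0014 top [0.4346 0.2102] side [0.4337 0.217 ] dep [0.437 0.211 0.17 ] [0.434 0.212 0.176]
blue [315.1 225.4] [295.4 202.1] tri [0.4331 0.0941 0.077 ] 0.0003 top [0.4361 0.0957] side [0.4322 0.0993] dep [0.436 0.096 0.071] [0.433 0.092 0.079]
dish [351.6 249.2] [291.1 243.4] tri [ 0.4282 -0.0576  0.0147] 0.0007 top [ 0.4274 -0.0581] side [ 0.4286 -0.0572] dep [ 0.425 -0.059  0.019] [ 0.429 -0.059  0.017]
redtube [392.9 263.1] [276.4 269.6] tri [ 0.4031 -0.2244  0.0775] 0.0 top [ 0.4059 -0.2241] side [ 0.4021 -0.2201] dep [ 0.406 -0.224  0.073] [ 0.404 -0.227  0.08 ]
rim [426.2 277.1] [272.9 307.1] tri [ 0.4075 -0.3494  0.0616] 0.0005 top [ 0.4074 -0.3498] side [ 0.4077 -0.3486] dep [ 0.434 -0.35   0.01 ] [ 0.402 -0.329  0.031]
base [424.1 283.8] [274.6 317.9] tri [ 0.4079 -0.3505  0.0059] 0.0005 top [ 0.4089 -0.3509] side [ 0.4077 -0.3483] dep [ 0.381 -0.351  0.058] [ 0.414 -0.373  0.044]
sleeve [324.8 198.6] [334.6 203.6] tri [0.5777 0.1195 0.0492] 0.0021 top [0.5757 0.1181] side [0.5791 0.122 ] dep [0.598 0.128 0.013] [0.579 0.142 0.031]
seat [306.6 188.6] [338.6 190.6] tri [0.5935 0.2054 0.0439] 0.0001 top [0.5934 0.2053] side [0.5936 0.2054] dep [0.596 0.206 0.04 ] [0.594 0.203 0.046]
cup [319.2 175.8] [359.9 196.2] tri [0.679  0.1885 0.0322] 0.0007 top [0.6819 0.19  ] side [0.6789 0.1914] dep [0.693 0.195 0.012] [0.681 0.218 0.006]
bin [337.6 185.4] [357.2 207.1] tri [0.6611 0.1009 0.0477] 0.0056 top [0.661  0.0996] side [0.6659 0.1165] dep [0.683 0.108 0.006] [0.668 0.146 0.012]
```

Run:
```python
from h import *
S=np.load('side0.npz');d=S['d'];s=S['im'][:,:,::-1]
pts=[]
for v in range(60,125):
    r=[wd('side',u,v,d[v,u]) for u in range(235,280) if 0<d[v,u]]
    r=[p for p in r if np.hypot(p[0]-.24,p[1]-.495)<.09]
    if r: print(v,len(r),np.round(np.mean(r,0),3), end=' | ')
cv2.imwrite('pics/g.png',cv2.resize(s[60:120,230:290],None,fx=9,fy=9,interpolation=2))
# orange bottle positions by depth
for u,v in[(293,126),(297,109)]: print(np.round(wd('side',u,v,d[v,u]),3))
# rack extents/heights along y
T=np.load('top0.npz')['d']
V,U=np.mgrid[150:310,300:500]
P=np.array([wd('top',u,v,T[v,u]) for v,u in zip(V.ravel(),U.ravel()) if T[v,u]>0])
m=(P[:,2]>.03)&(P[:,2]<.3)&(P[:,0]<.75)&(P[:,0]>.35)
Q=P[m]
for y in np.arange(-.5,.1,.04):
    k=Q[abs(Q[:,1]-y)<.02]
    if len(k): print(round(y,2),'minx',np.round(np.sort(k[:,0])[:3],3),'maxz',np.round(np.percentile(k[:,2],98),3), 'x min of z>.05 beyond .46',k[(k[:,0]>.46)][:,0].min().round(3) if (k[:,0]>.46).any() else '')
```

```text
60 20 [0.25  0.459 0.468] | 61 22 [0.249 0.465 0.462] | 62 22 [0.248 0.466 0.457] | 63 21 [0.25  0.465 0.454] | 64 21 [0.249 0.464 0.45 ] | 65 20 [0.248 0.464 0.446] | 66 21 [0.249 0.463 0.443] | 67 21 [0.247 0.465 0.438] | 68 20 [0.25  0.463 0.435] | 69 19 [0.247 0.464 0.431] | 70 19 [0.247 0.462 0.428] | 71 19 [0.249 0.466 0.422] | 72 19 [0.248 0.468 0.417] | 73 19 [0.247 0.471 0.411] | 74 19 [0.247 0.471 0.407] | 75 19 [0.247 0.469 0.404] | 76 19 [0.247 0.465 0.402] | 77 19 [0.246 0.466 0.397] | 78 18 [0.248 0.464 0.394] | 79 19 [0.249 0.466 0.389] | 80 20 [0.251 0.474 0.381] | 81 22 [0.252 0.477 0.376] | 82 22 [0.252 0.474 0.373] | 83 22 [0.252 0.474 0.369] | 84 21 [0.253 0.481 0.361] | 85 22 [0.253 0.483 0.356] | 86 21 [0.253 0.488 0.349] | 87 20 [0.252 0.501 0.338] | 88 20 [0.252 0.5   0.335] | 89 20 [0.253 0.497 0.332] | 90 21 [0.254 0.496 0.328] | 91 25 [0.247 0.486 0.329] | 92 26 [0.246 0.481 0.326] | 93 24 [0.243 0.475 0.325] | 94 24 [0.242 0.477 0.319] | 95 23 [0.24  0.478 0.315] | 96 19 [0.237 0.474 0.312] | 97 16 [0.238 0.47  0.31 ] | 98 18 [0.235 0.468 0.306] | 99 18 [0.235 0.467 0.302] | 100 16 [0.234 0.468 0.297] | 101 14 [0.234 0.474 0.29 ] | 102 14 [0.234 0.471 0.286] | 103 15 [0.232 0.467 0.284] | 104 14 [0.23  0.462 0.283] | 105 9 [0.219 0.433 0.293] | 106 7 [0.222 0.436 0.287] | 107 5 [0.223 0.444 0.278] | 108 5 [0.223 0.444 0.274] | 109 5 [0.223 0.442 0.27 ] | 110 6 [0.223 0.446 0.264] | 111 6 [0.223 0.445 0.26 ] | 112 6 [0.222 0.445 0.255] | 113 5 [0.222 0.45  0.247] | 114 1 [0.226 0.45  0.243] | Traceback (most recent call last):
  File "<stdin>", line 5, in <module>
  File "h.py", line 12, in wd
    p=eyes.camera_params(n);E=np.array(p['extrinsics'])
ValueError: time passes only in moves, steps and waits
```

```bash
python3 - <<'E'
import re
s=open('h.py').read()
s=s.replace("def snap","import functools\n_P={}\ndef cp(n):\n    if n not in _P:_P[n]=eyes.camera_params(n)\n    return _P[n]\ndef snap",1).replace("p=eyes.camera_params(n)","p=cp(n)")
open('h.py','w').write(s)
m=open('m.py').read().replace("eyes.camera_params(n)","cp(n)");open('m.py','w').write(m)
E
python3 - <<'E'
from h import *
S=np.load('side0.npz');d=S['d']
for u,v in[(293,126),(297,109)]: print(np.round(wd('side',u,v,d[v,u]),3))
T=np.load('top0.npz')['d']
V,U=np.mgrid[150:310,300:500]
P=np.array([wd('top',u,v,T[v,u]) for v,u in zip(V.ravel(),U.ravel()) if T[v,u]>0])
m=(P[:,2]>.03)&(P[:,2]<.3)&(P[:,0]<.75)&(P[:,0]>.35)
Q=P[m]
for y in np.arange(-.48,.1,.04):
    k=Q[abs(Q[:,1]-y)<.02]
    if len(k): print(round(y,2),'minx',np.round(np.sort(k[:,0])[:1],3),'maxz',np.round(np.percentile(k[:,2],98),3), 'beyond .45',k[(k[:,0]>.45)][:,0].min().round(3) if (k[:,0]>.45).any() else '')
E
```

```text
[0.389 0.491 0.164]
[0.394 0.632 0.17 ]
-0.48 minx [0.389] maxz 0.211 beyond .45 0.45
-0.44 minx [0.461] maxz 0.176 beyond .45 0.461
-0.4 minx [0.456] maxz 0.177 beyond .45 0.456
-0.36 minx [0.377] maxz 0.18 beyond .45 0.456
-0.32 minx [0.383] maxz 0.18 beyond .45 0.456
-0.28 minx [0.454] maxz 0.179 beyond .45 0.454
-0.24 minx [0.391] maxz 0.161 beyond .45 0.455
-0.2 minx [0.393] maxz 0.133 beyond .45 0.488
-0.16 minx [0.483] maxz 0.141 beyond .45 0.483
-0.12 minx [0.483] maxz 0.16 beyond .45 0.483
-0.08 minx [0.485] maxz 0.159 beyond .45 0.485
-0.04 minx [0.484] maxz 0.136 beyond .45 0.484
-0.0 minx [0.481] maxz 0.095 beyond .45 0.481
0.04 minx [0.485] maxz 0.096 beyond .45 0.485
0.08 minx [0.417] maxz 0.082 beyond .45 0.524
```

Run:
```python
from h import *
for cam,(r0,r1,c0,c1) in {'top':(200,320,380,520),'side':(250,400,255,340)}.items():
    T=np.load(cam+'0.npz')['d']
    V,U=np.mgrid[r0:r1,c0:c1]
    P=np.array([wd(cam,u,v,T[v,u]) for v,u in zip(V.ravel(),U.ravel()) if T[v,u]>0])
    P=P[(abs(P[:,1]+.35)<.05)&(P[:,2]<.4)]
    for x in np.arange(.44,.54,.01):
        k=P[abs(P[:,0]-x)<.005]
        if len(k): print(cam,round(x,2),len(k),'zmax',k[:,2].max().round(3),np.percentile(k[:,2],[50,90]).round(3))
```

```text
top 0.44 28 zmax 0.007 [-0.002  0.004]
top 0.45 31 zmax 0.008 [-0.002  0.003]
top 0.46 223 zmax 0.116 [0.044 0.105]
top 0.47 257 zmax 0.127 [0.061 0.105]
top 0.48 52 zmax 0.113 [0.064 0.106]
top 0.49 95 zmax 0.116 [0.094 0.11 ]
top 0.5 87 zmax 0.117 [0.099 0.112]
top 0.51 23 zmax 0.116 [0.1   0.111]
top 0.52 50 zmax 0.111 [0.096 0.109]
top 0.53 45 zmax 0.17 [0.108 0.162]
top 0.54 248 zmax 0.175 [0.118 0.16 ]
side 0.44 90 zmax 0.004 [0.    0.002]
side 0.45 76 zmax 0.004 [-0.     0.002]
side 0.46 47 zmax 0.112 [0.094 0.109]
side 0.47 106 zmax 0.116 [0.105 0.111]
side 0.48 130 zmax 0.114 [0.096 0.107]
side 0.49 111 zmax 0.116 [0.088 0.11 ]
side 0.5 96 zmax 0.117 [0.107 0.113]
side 0.51 123 zmax 0.115 [0.089 0.109]
side 0.52 88 zmax 0.113 [0.089 0.11 ]
side 0.53 89 zmax 0.166 [0.09 0.11]
side 0.54 126 zmax 0.172 [0.158 0.167]
```

>>> {"method": "drive_tool", "body": {"plan": [[1,[0.02,-0.06,0],7.6],[1,[0.02,-0.06,0],7.7],[1,[0.02,-0.06,0],0],[1,[0.02,-0.06,0],0],[1,[0.02,-0.06,0],0],[1,[0.02,-0.06,0],0],[1,[0.02,-0.06,0],0],[1,[0.02,-0.06,0],0],[1,[0.01,-0.06,0],0],[1,[0,-0.06,0],0]]}}

```text
time: 1.35
ee_pos: [0.4077, -0.1014, 0.2529]
tcp_rot: [180.0, -0.0, 169.5]
wrist_force: [1.5, -0.1, 0.4]
opening: 0.0849
```

>>> {"method": "drive_tool", "body": {"plan": [[1,[0,-0.06,0],10.5],[1,[0,-0.06,0],0],[1,[0,-0.06,0],0],[1,[0,-0.06,0],0],[1,[-0.002,-0.008,0],0],[1,[0,0,-0.05],0],[1,[0,0,-0.03],0],[1,[0,0,0],0]]}}

```text
time: 2.35
ee_pos: [0.4053, -0.3378, 0.1712]
tcp_rot: [179.8, -0.2, 178.6]
wrist_force: [0.5, 0.9, 0.6]
opening: 0.0852
```

```bash
cat >> h.py <<'E'
def crop(im,x,y,W,H,k,n):
    cv2.imwrite('pics/'+n,cv2.resize(im[y:y+H,x:x+W,::-1],None,fx=k,fy=k,interpolation=cv2.INTER_CUBIC))
E
python3 - <<'E'
from h import *
print(monitor.get_obs()['ee_pos'],monitor.get_obs()['tcp_rot'])
t,_=snap('top','t1');s,_=snap('side','s1')
crop(t,370,200,100,110,5,'t1c.png');crop(s,240,230,100,110,5,'s1c.png')
crop(t,200,150,170,120,5,'t1d.png');crop(s,265,100,130,130,5,'s1d.png')
E
```

```text
[ 0.40533431 -0.3378273   0.17123527] [179.83810862  -0.19224819 178.60969124]
```

View pics/t1c.png

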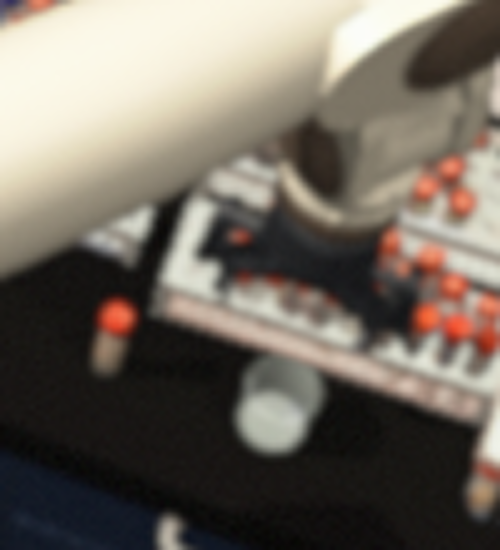

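View pics/s1c.png

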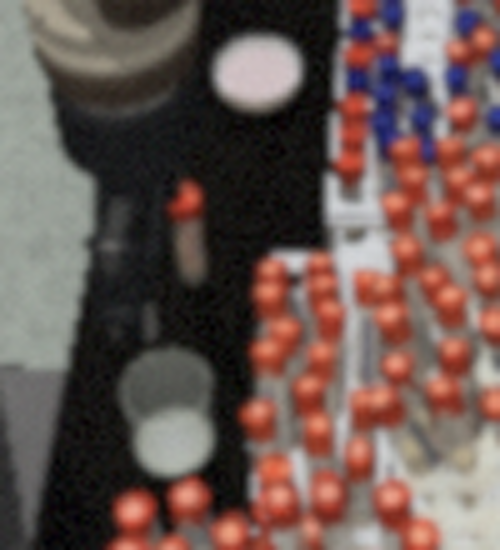

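View pics/t1d.png

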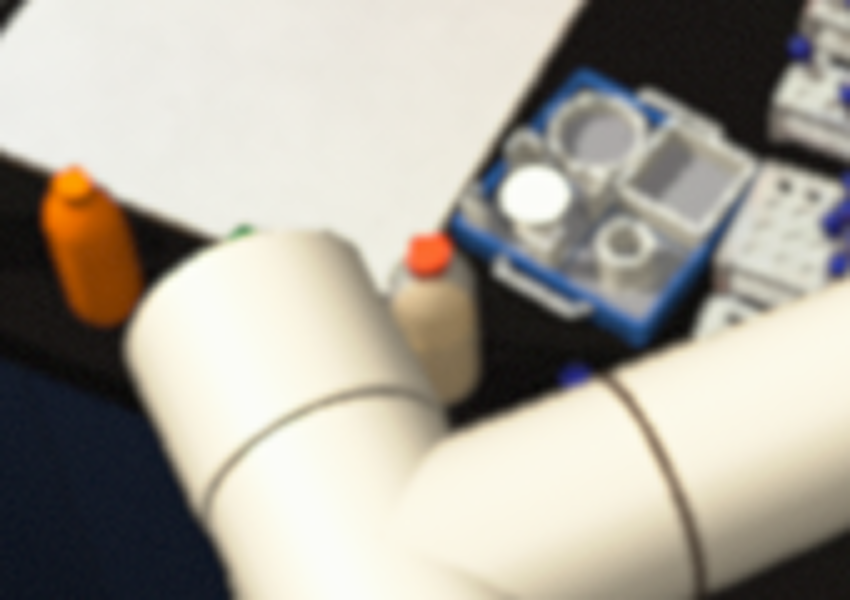

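View pics/s1d.png

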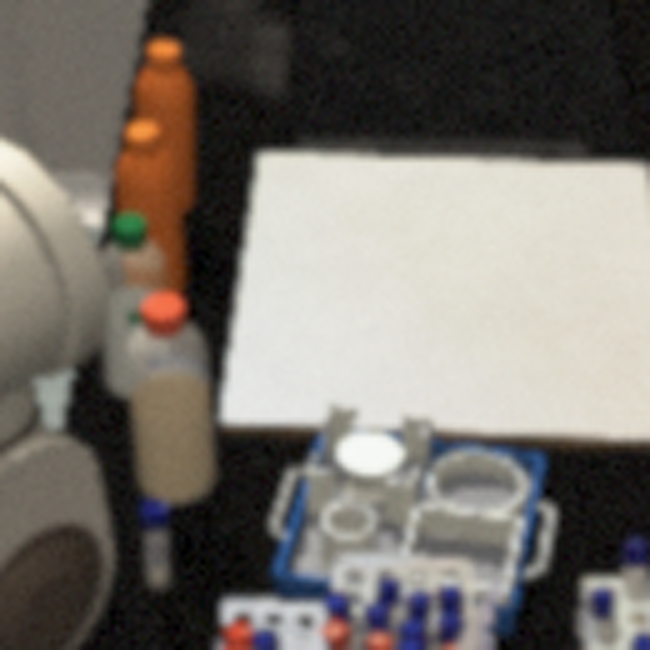

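Run:
```python
from m import *
A=cc(370,200,(284,388),5);B=cc(240,230,(167,392),5);print(tri(A,B),w('top',*A,.061),w('side',*B,.061))
A=cc(370,200,(273,420),5);B=cc(240,230,(174,442),5);print(tri(A,B),w('top',*A,.003),w('side',*B,.003))
T=np.load('t1.npz')['d']
# arm lower edges: lowest z points of cream pixels
im=np.load('t1.npz')['im'].astype(int)
S=np.load('s1.npz')
for cam,d,im in(('top',T,im),('side',S['d'],S['im'].astype(int))):
    V,U=np.mgrid[100:300,180:420]
    P=np.array([np.r_[wd(cam,u,v,d[v,u]),u,v] for v,u in zip(V.ravel()[::2],U.ravel()[::2]) if d[v,u]>0])
    k=P[(abs(P[:,0]-.4)<.06)&(abs(P[:,1]-.345)<.06)&(P[:,2]>.175)]
    print(cam,len(k), k[:,2].min() if len(k) else '')
    k=P[(P[:,0]>.30)&(P[:,1]>0)&(P[:,2]>.2)&(P[:,2]<.9)]
    if len(k):
        i=np.argsort(k[:,2])[:8]; print(k[i].round(3))
```

```text
(array([ 0.40811014, -0.35044242,  0.05919926]), [np.float64(2.261671170118296e-05), np.float64(2.2616711701214297e-05)]) [ 0.40719255 -0.35042299  0.061     ] [ 0.40841217 -0.351622    0.061     ]
(array([ 0.40780268, -0.35103751,  0.00687226]), [np.float64(9.975237779700493e-05), np.float64(9.975237779682855e-05)]) [ 0.40967375 -0.35111663  0.003     ] [ 0.40721619 -0.34858172  0.003     ]
top 0 
[[9.34e-01 1.48e-01 2.00e-01 3.54e+02 1.08e+02]
 [9.45e-01 2.05e-01 2.00e-01 3.42e+02 1.02e+02]
 [9.39e-01 2.03e-01 2.00e-01 3.42e+02 1.03e+02]
 [9.31e-01 2.08e-01 2.01e-01 3.40e+02 1.04e+02]
 [9.21e-01 1.60e-01 2.01e-01 3.50e+02 1.09e+02]
 [9.44e-01 1.61e-01 2.01e-01 3.52e+02 1.05e+02]
 [8.76e-01 3.71e-01 2.02e-01 2.98e+02 1.01e+02]
 [9.40e-01 2.12e-01 2.02e-01 3.40e+02 1.02e+02]]
side 0 
[[9.05e-01 6.20e-01 2.00e-01 4.10e+02 1.06e+02]
 [8.81e-01 3.63e-01 2.01e-01 4.12e+02 1.37e+02]
 [8.81e-01 3.65e-01 2.04e-01 4.12e+02 1.36e+02]
 [8.80e-01 3.64e-01 2.09e-01 4.12e+02 1.35e+02]
 [8.80e-01 3.66e-01 2.12e-01 4.12e+02 1.34e+02]
 [8.97e-01 3.25e-01 2.16e-01 4.18e+02 1.39e+02]
 [8.80e-01 3.68e-01 2.16e-01 4.12e+02 1.33e+02]
 [8.81e-01 3.76e-01 2.16e-01 4.12e+02 1.32e+02]]
```

Arm is clear of the saline bottle. Beaker centre ≈ (0.408, −0.3505). Go down to TCP z≈0.060.

>>> {"method": "drive_tool", "body": {"plan": [[1,[0.002,-0.012,0],1.4],[1,[0,0,-0.04],0],[1,[0,0,-0.035],0],[1,[0,0,-0.025],0],[1,[0,0,-0.011],0],[1,[0,0,0],0]], "grip_force": 20}}

```text
time: 3.2
ee_pos: [0.4086, -0.3514, 0.0632]
tcp_rot: [-180.0, 0.0, 180.0]
wrist_force: [0.4, 0.0, -0.2]
opening: 0.0852
```

>>> {"method": "drive_tool", "body": {"plan": [[1,[-0.001,0,-0.004],0],[0.3,[0,0,0],0],[0.3,[0,0,0],0],[0.3,[0,0,0],0],[0.3,[0,0,0],0],[0.3,[0,0,0],0],[0.3,[0,0,0],0]], "grip_force": 25}}

```text
time: 4.08
ee_pos: [0.4075, -0.3513, 0.059]
tcp_rot: [-180.0, 0.0, 180.0]
wrist_force: [-0.9, 2.1, 5.8]
opening: 0.0504
```

>>> {"method": "drive_tool", "body": {"plan": [[0,[0,0,0.01],0],[0,[0,0,0.03],0],[0,[0,0,0.04],0],[0,[0,0,0.03],0],[0,[0,0,0],0]]}}

```text
time: 4.7
ee_pos: [0.408, -0.3521, 0.1712]
tcp_rot: [-179.8, 0.2, 180.0]
wrist_force: [-0.3, -0.6, -1.3]
opening: 0.0505
```

Run:
```python
from h import *
print(monitor.get_obs()['opening'])
s,_=snap('side','s2');crop(s,240,230,100,110,5,'s2c.png')
```

```text
0.050533714989719355
```

View pics/s2c.png

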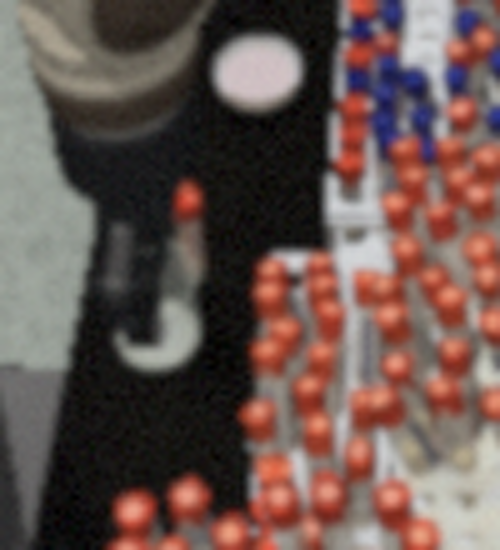

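>>> {"method": "drive_tool", "body": {"plan": [[0,[0,0.045,0.02],-5.2],[0,[0,0.045,0.01],-5.3],[0,[0,0.045,0],0],[0,[0,0.045,0],0],[0,[0,0.045,0],0],[0,[0,0.045,0],0],[0,[0,0.045,0],0],[0,[0.01,0.045,0],0],[0,[0.02,0.045,0],0],[0,[0.03,0.03,0],0]]}}

```text
time: 6.0
ee_pos: [0.467, 0.0856, 0.1974]
tcp_rot: [-180.0, -0.1, 169.6]
wrist_force: [0.6, -0.7, -0.2]
opening: 0.0504
```

>>> {"method": "drive_tool", "body": {"plan": [[0,[0.04,0.02,0],0],[0,[0.04,0.02,0],0],[0,[0.04,0.02,0],0],[0,[0.04,0.02,0],0],[0,[0.02,0.015,0],0],[0,[0.01,0.01,0],0],[0,[0,0,0],0]]}}

```text
time: 6.88
ee_pos: [0.6572, 0.1891, 0.196]
tcp_rot: [-179.9, -0.2, 169.5]
wrist_force: [-0.2, -0.9, -0.2]
opening: 0.0505
```

>>> {"method": "drive_tool", "body": {"plan": [[0,[0.022,0.001,0],0],[0,[0,0,-0.04],0],[0,[0,0,-0.04],0],[0,[0,0,0],0]]}}

```text
time: 7.38
ee_pos: [0.6768, 0.1887, 0.1144]
tcp_rot: [-179.8, -0.4, 169.5]
wrist_force: [0.7, -0.4, 0.2]
opening: 0.0505
```

Run:
```python
from h import *
print(monitor.get_obs()['ee_pos'])
s,_=snap('side','s3');crop(s,300,150,110,90,6,'s3c.png')
s,_=snap('top','t3');crop(s,235,130,170,110,5,'t3c.png')
```

```text
[0.67681484 0.18868288 0.11435473]
```

View pics/s3c.png

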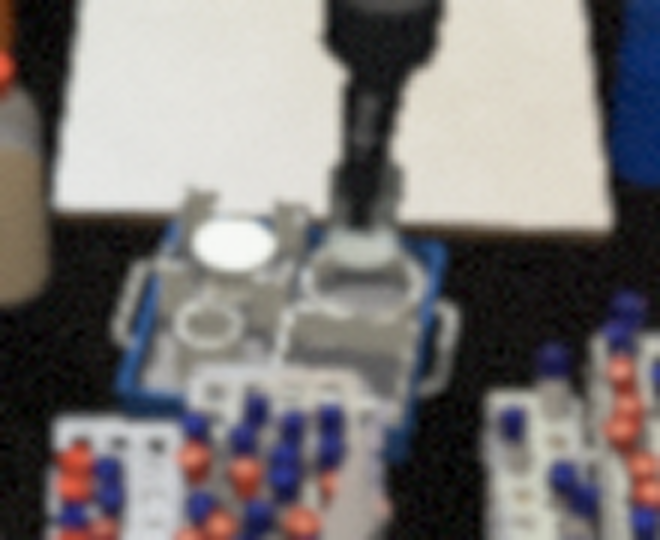

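View pics/t3c.png

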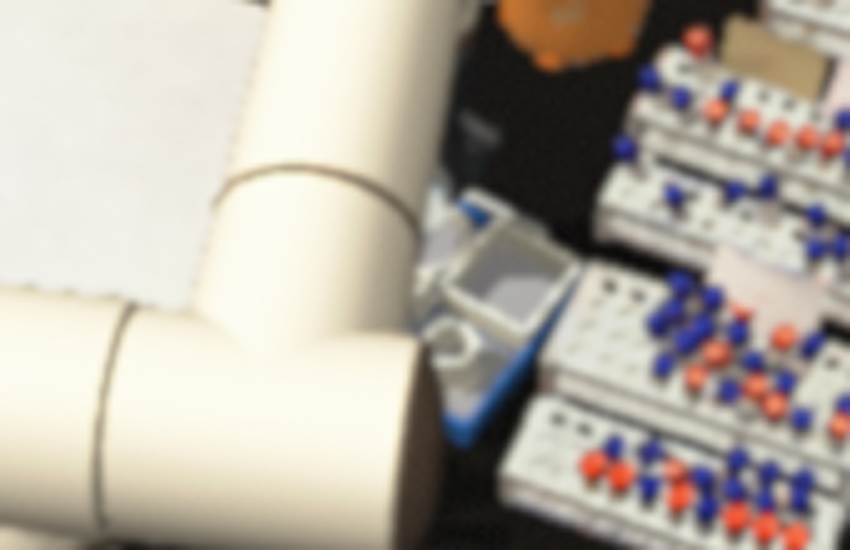

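Run:
```python
from m import *
for c,z in(((365,248),.056),((362,282),.029),((235,243),.044),((208,325),.049)): print(w('side',*cc(300,150,c),z))
```

```text
[0.67924985 0.19240156 0.056     ]
[0.67880349 0.18942187 0.029     ]
[0.59422757 0.20849508 0.044     ]
[0.57787605 0.12099377 0.049     ]
```

>>> {"method": "drive_tool", "body": {"plan": [[0,[0.002,0.001,-0.02],0],[0,[0,0,-0.015],0],[0,[0,0,-0.005],0],[0,[0,0,0],0]]}}

```text
time: 7.98
ee_pos: [0.681, 0.1907, 0.0778]
tcp_rot: [-180.0, -0.0, 169.5]
wrist_force: [0.2, 0.7, -0.6]
opening: 0.05
```

>>> {"method": "drive_tool", "body": {"plan": [[0,[-0.002,-0.001,-0.005],0],[0,[0,0,-0.003],0],[0,[0,0,-0.001],0],[0,[0,0,-0.001],0],[0,[0,0,0],0]]}}

```text
time: 8.6
ee_pos: [0.6793, 0.1898, 0.0683]
tcp_rot: [180.0, 0.0, 169.5]
wrist_force: [0.2, 0.1, -0.2]
opening: 0.0505
```

>>> {"method": "drive_tool", "body": {"plan": [[0,[0,0,-0.001],0],[0,[0,0,0],0]]}}

```text
time: 8.85
ee_pos: [0.6795, 0.1898, 0.0681]
tcp_rot: [180.0, 0.1, 169.5]
wrist_force: [-0.6, -0.4, 3.8]
opening: 0.0506
```

Contact (3.8 N). Release gently: opening ~70 mm, then lift.

>>> {"method": "drive_tool", "body": {"plan": [[0.7,[0,0,0],0],[0.85,[0,0,0],0],[0.85,[0,0,0],0],[0.85,[0,0,0],0],[0.85,[0,0,0.02],0],[0.85,[0,0,0.04],0],[0.85,[0,0,0.05],0],[1,[-0.03,-0.03,0.02],0],[1,[-0.04,-0.04,0],0],[1,[-0.04,-0.04,0],0]]}}

```text
time: 10.1
ee_pos: [0.5683, 0.0789, 0.1992]
tcp_rot: [180.0, 0.1, 169.5]
wrist_force: [0.5, -0.7, 1.1]
opening: 0.0854
```

>>> {"method": "drive_tool", "body": {"plan": [[1,[-0.04,-0.04,0],0],[1,[-0.04,-0.045,0],0],[1,[-0.03,-0.05,0],0],[1,[-0.02,-0.045,0],0],[1,[0,0,0],0],[1,[0,0,0],0]]}}

```text
time: 10.85
ee_pos: [0.4396, -0.1001, 0.1985]
tcp_rot: [180.0, 0.1, 169.4]
wrist_force: [0.8, 0.2, -0.6]
opening: 0.0858
```

Run:
```python
from h import *
print(monitor.get_obs()['ee_pos'])
s,_=snap('side','s4');crop(s,255,100,140,100,5,'s4c.png')
crop(s,250,190,80,100,5,'s4d.png')
s,_=snap('top','t4');crop(s,235,130,170,110,5,'t4c.png')
```

```text
[ 0.4395581  -0.10014345  0.19852122]
```

View pics/s4c.png

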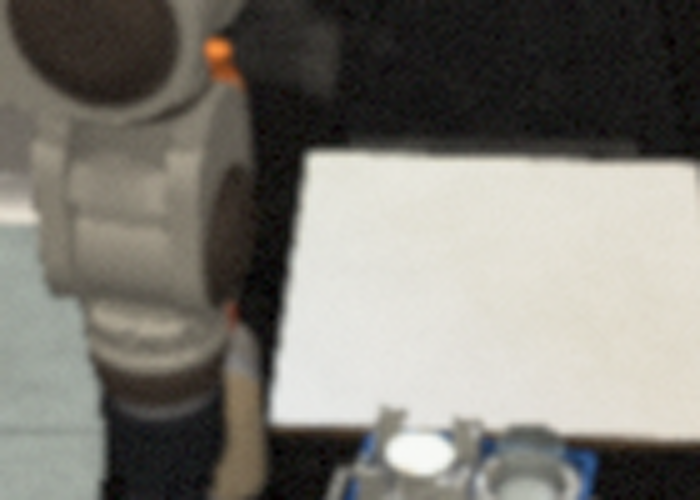

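View pics/t4c.png

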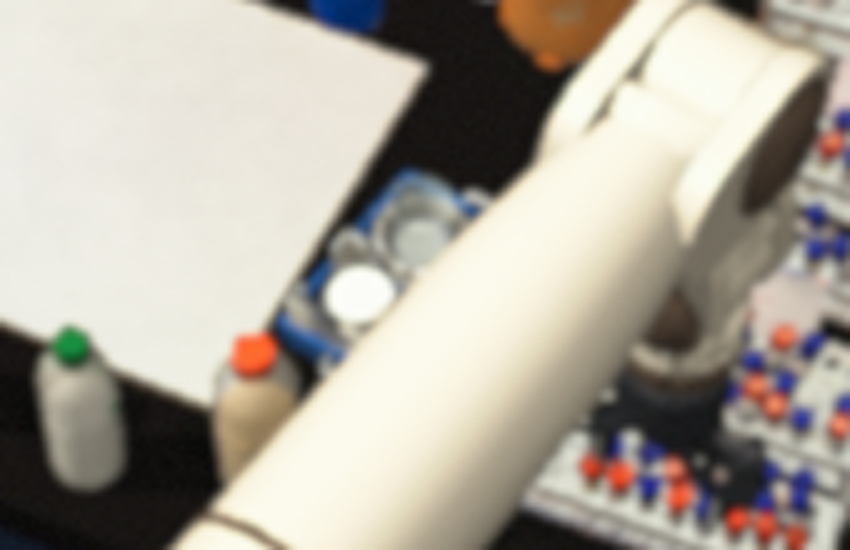

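View pics/s4d.png

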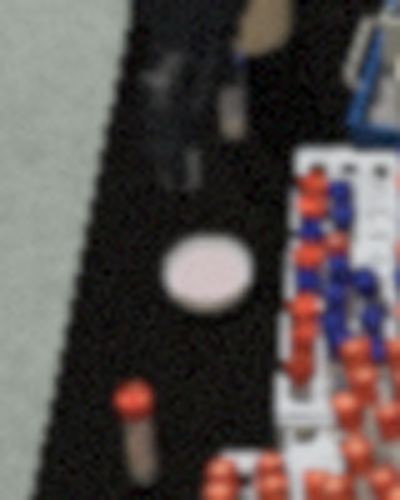

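>>> {"method": "drive_tool", "body": {"plan": [[1,[-0.0115,0.0425,0],0],[1,[0,0,-0.06],0],[1,[0,0,-0.06],0],[1,[0,0,-0.04],0],[1,[0,0,-0.008],0],[1,[0,0,0],0]]}}

```text
time: 11.7
ee_pos: [0.4283, -0.0573, 0.0302]
tcp_rot: [180.0, 0.0, 169.5]
wrist_force: [-0.8, 0.6, 0.5]
opening: 0.0853
```

>>> {"method": "drive_tool", "body": {"plan": [[1,[0,0,-0.008],0],[1,[0,0,-0.004],0],[0.8,[0,0,0],0],[0.75,[0,0,0],0],[0.6,[0,0,0],0],[0.6,[0,0,0],0],[0.6,[0,0,0],0]], "grip_force": 20}}

```text
time: 12.58
ee_pos: [0.4279, -0.0578, 0.0179]
tcp_rot: [-180.0, 0.0, 169.5]
wrist_force: [-2.7, 0.7, 5.6]
opening: 0.0601
```

>>> {"method": "drive_tool", "body": {"plan": [[0.5,[0,0,0.005],0],[0.5,[0,0,0.03],0],[0.5,[0,0,0.05],0],[0.5,[0,0,0.05],0],[0.5,[0,0,0],0]]}}

```text
time: 13.2
ee_pos: [0.4295, -0.058, 0.1563]
tcp_rot: [180.0, 0.4, 169.5]
wrist_force: [1.1, -1.0, -1.4]
opening: 0.0603
```

Run:
```python
from h import *
s,_=snap('side','s5');crop(s,250,160,100,100,6,'s5.png')
```

```text
(no output)
```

View pics/s5.png

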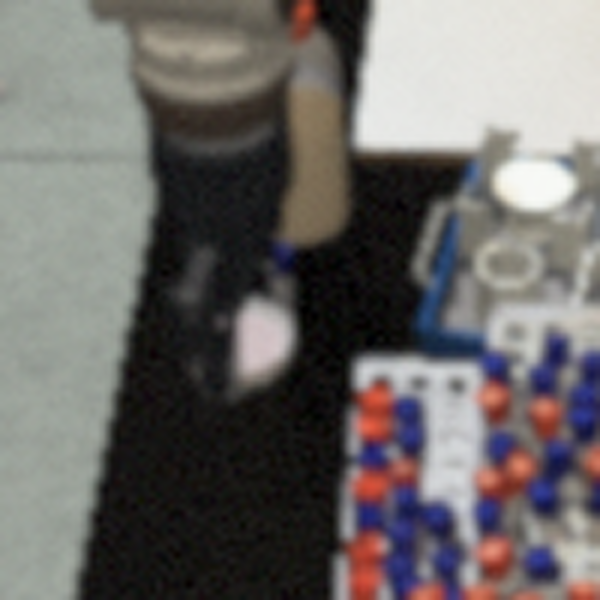

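>>> {"method": "drive_tool", "body": {"plan": [[0.5,[0.02,0.03,0.01],0],[0.5,[0.025,0.04,0],0],[0.5,[0.025,0.04,0],0],[0.5,[0.025,0.04,0],0],[0.5,[0.025,0.04,0],0],[0.5,[0.025,0.04,0],0],[0.5,[0.019,0.033,0],0],[0.5,[0,0,0],0]]}}

```text
time: 14.25
ee_pos: [0.5917, 0.2072, 0.1595]
tcp_rot: [-179.9, -0.2, 169.6]
wrist_force: [0.6, -0.5, -0.2]
opening: 0.06
```

>>> {"method": "drive_tool", "body": {"plan": [[0.5,[0.002,-0.002,-0.04],0],[0.5,[0,0,-0.03],0],[0.5,[0,0,-0.01],0],[0.5,[0,0,0],0]]}}

```text
time: 14.75
ee_pos: [0.5932, 0.2027, 0.0819]
tcp_rot: [-180.0, -0.1, 169.5]
wrist_force: [-1.1, -0.3, 0.4]
opening: 0.0599
```

Run:
```python
from h import *
s,_=snap('side','s6');crop(s,300,150,90,70,8,'s6.png')
s,_=snap('top','t6');crop(s,265,150,110,80,7,'t6.png')
```

```text
(no output)
```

View pics/s6.png

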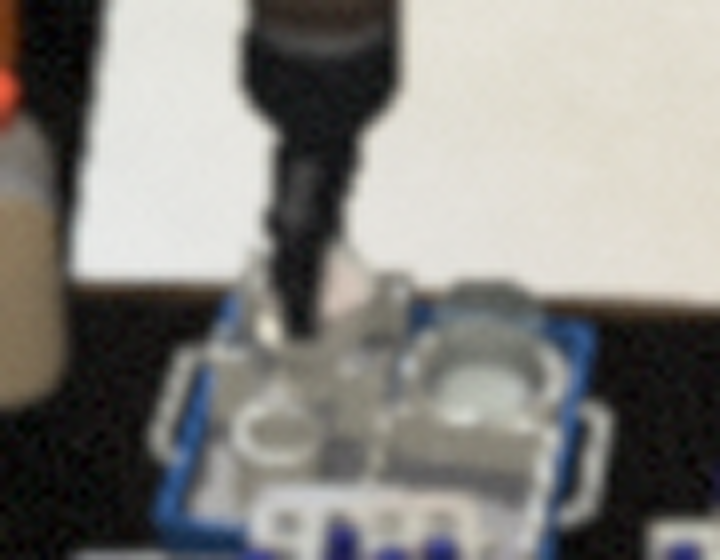

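View pics/t6.png

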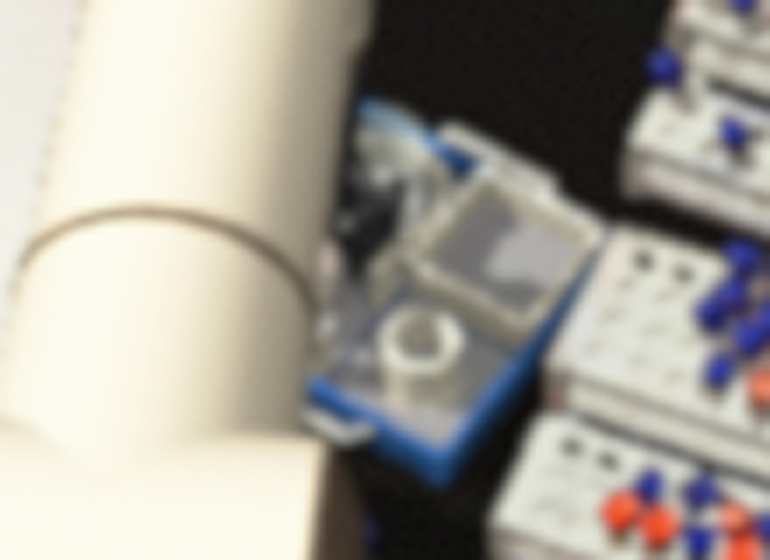

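>>> {"method": "drive_tool", "body": {"plan": [[0.5,[0.001,0.0025,-0.01],0],[0.5,[0,0,-0.007],0],[0.5,[0,0,0],0],[0.5,[0,0,0],0]]}}

```text
time: 15.35
ee_pos: [0.5947, 0.2058, 0.0654]
tcp_rot: [-180.0, -0.0, 169.5]
wrist_force: [-0.6, -0.2, 0.7]
opening: 0.0606
```

>>> {"method": "drive_tool", "body": {"plan": [[0.5,[0,0,-0.002],0],[0.5,[0,0,0],0]]}}

```text
time: 15.6
ee_pos: [0.5947, 0.2057, 0.0633]
tcp_rot: [-180.0, -0.0, 169.5]
wrist_force: [0.0, 0.0, -0.4]
opening: 0.0602
```

>>> {"method": "drive_tool", "body": {"plan": [[0.5,[0,0,-0.001],0],[0.5,[0,0,0],0]]}}

```text
time: 15.85
ee_pos: [0.5947, 0.2058, 0.0623]
tcp_rot: [-180.0, -0.0, 169.5]
wrist_force: [-0.2, -0.8, -0.6]
opening: 0.0605
```

>>> {"method": "drive_tool", "body": {"plan": [[0.5,[0,0,-0.001],0],[0.5,[0,0,0],0]]}}

```text
time: 16.1
ee_pos: [0.5948, 0.2058, 0.0619]
tcp_rot: [180.0, 0.0, 169.5]
wrist_force: [-2.0, -1.1, 4.2]
opening: 0.0602
```

>>> {"method": "drive_tool", "body": {"plan": [[0.83,[0,0,0],0],[0.83,[0,0,0],0],[0.83,[0,0,0],0],[0.83,[0,0,0.02],0],[0.83,[0,0,0.04],0],[0.7,[0,0,0.05],0],[0.6,[0,-0.04,0.01],0],[0.6,[0,-0.04,0],0],[0.6,[0,-0.05,0],0],[0.6,[0,-0.05,0],0]]}}

```text
time: 17.35
ee_pos: [0.5948, 0.0244, 0.1831]
tcp_rot: [180.0, 0.1, 169.5]
wrist_force: [-0.4, 0.6, -0.2]
opening: 0.0513
```

>>> {"method": "drive_tool", "body": {"plan": [[0.6,[0,-0.05,0.0],0],[0.6,[0,0,0],0]]}}

```text
time: 17.6
ee_pos: [0.5948, -0.0273, 0.183]
tcp_rot: [-180.0, 0.1, 169.3]
wrist_force: [0.1, -0.4, 0.0]
opening: 0.0511
```

Run:
```python
from h import *
print(monitor.get_obs()['ee_pos'])
s,_=snap('side','s7');crop(s,275,140,110,90,7,'s7.png')
s,_=snap('top','t7');crop(s,265,150,110,90,7,'t7.png');crop(s,225,170,100,80,6,'t7b.png')
```

```text
[ 0.59475587 -0.02728529  0.18301755]
```

View pics/s7.png

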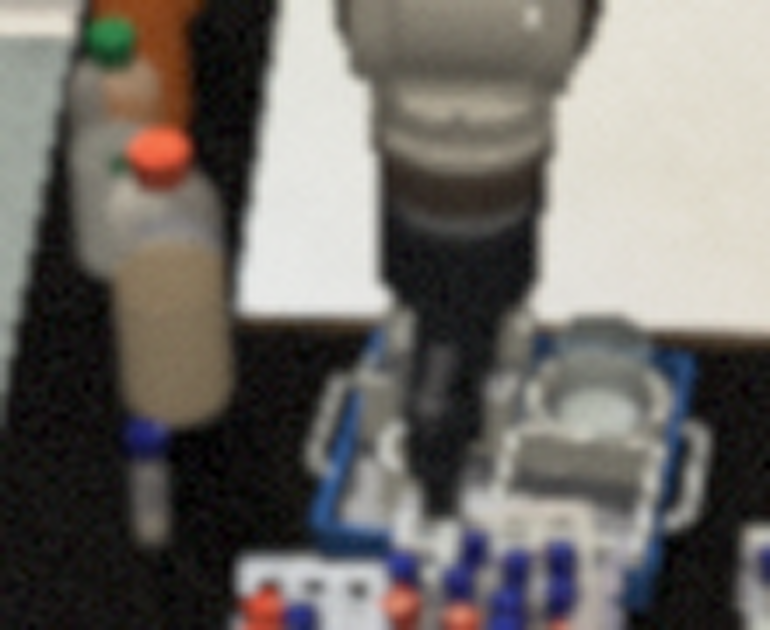

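View pics/t7.png

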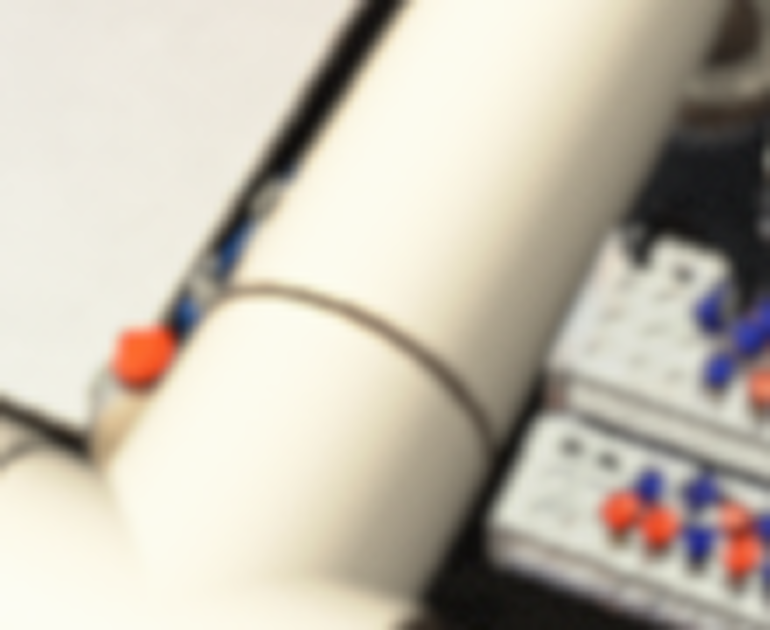

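View pics/t7b.png

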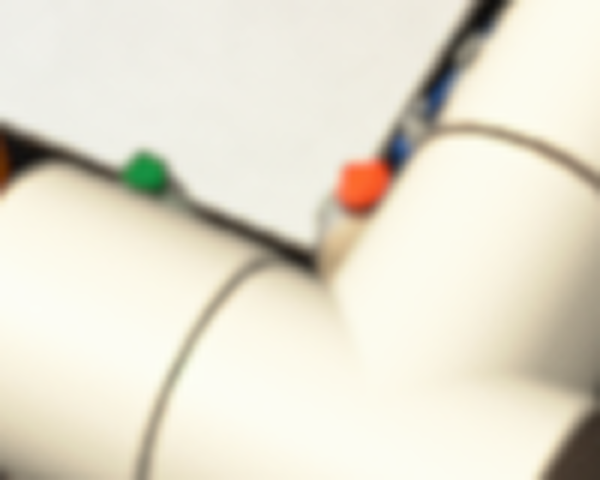

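Run:
```python
from m import *
print(w('side',*cc(275,140,(147,437),7),.072),w('side',*cc(275,140,(151,545),7),0.0))
A=cc(235,130,(71,346),5);B=cc(275,140,(111,40),7)
print(tri(A,B),w('top',*A,.1615),w('side',*B,.1615))
A=cc(235,130,(255,355),5);B=cc(275,140,(160,157),7)
print(tri(A,B),w('top',*A,.1735),w('side',*B,.1735))
# color segmentation on originals
def cen(im,f,box):
    x,y,W,H=box;h=cv2.cvtColor(im,cv2.COLOR_RGB2HSV)[y:y+H,x:x+W].astype(int)
    m=f(h[...,0],h[...,1],h[...,2]);v,u=np.nonzero(m);return u.mean()+x,v.mean()+y,len(u)
g=lambda h,s,v:(h>50)&(h<85)&(s>110)&(v>50)
b=lambda h,s,v:(h>108)&(h<130)&(s>120)&(v>60)
t4=np.load('t4.npz')['im'];s7=np.load('s7.npz')['im'];t0=np.load('top0.npz')['im']
a=cen(t4,g,(240,190,20,15));c=cen(s7,g,(283,138,16,16));print(a,c,w('top',*a[:2],.1615),w('side',*c[:2],.1615))
a=cen(t0,b,(308,218,14,14));c=cen(s7,b,(288,196,16,14));print(a,c,w('top',*a[:2],.072),w('side',*c[:2],.072))
```

```text
[0.43270311 0.09978216 0.072     ] [0.43226088 0.09083982 0.        ]
(array([0.39284202, 0.34139481, 0.16306611]), [np.float64(0.000954832219993378), np.float64(0.000954832219993305)]) [0.39275961 0.34138505 0.1615    ] [0.39303184 0.34500524 0.1615    ]
(array([0.43355144, 0.210312  , 0.17549477]), [np.float64(0.0013033851092954074), np.float64(0.0013033851092954442)]) [0.43340744 0.21012327 0.1735    ] [0.43396385 0.21467328 0.1735    ]
(np.float64(248.67741935483872), np.float64(198.90322580645162), 31) (np.float64(290.030303030303), np.float64(145.1818181818182), 33) [0.39217517 0.34157779 0.1615    ] [0.39132749 0.34570384 0.1615    ]
(np.float64(315.04347826086956), np.float64(225.6086956521739), 23) (np.float64(295.05263157894734), np.float64(201.89473684210526), 19) [0.43524705 0.09545525 0.072     ] [0.43069847 0.10029756 0.072     ]
```

>>> {"method": "drive_tool", "body": {"plan": [[0.6,[-0.045,0.03,0],0],[0.6,[-0.045,0.035,0],0],[0.6,[-0.04,0.03,0],0],[0.6,[-0.03,0.03,0],0],[0.6,[0,0,0],0]]}}

```text
time: 18.32
ee_pos: [0.4332, 0.1032, 0.1826]
tcp_rot: [179.9, 0.1, 169.7]
wrist_force: [1.5, 1.4, 1.3]
opening: 0.0512
```

>>> {"method": "drive_tool", "body": {"plan": [[0.6,[0,-0.006,-0.04],0],[0.6,[0,0,-0.04],0],[0.6,[0,0,-0.02],0],[0.6,[0,0,-0.011],0],[0.6,[0,0,0],0]]}}

```text
time: 18.95
ee_pos: [0.4348, 0.0949, 0.0703]
tcp_rot: [-180.0, -0.0, 169.5]
wrist_force: [0.6, -1.1, -0.1]
opening: 0.0513
```

>>> {"method": "drive_tool", "body": {"plan": [[0.4,[0,0,0],0],[0.1,[0,0,0],0],[0.1,[0,0,0],0],[0.1,[0,0,0],0],[0.1,[0,0,0],0],[0.1,[0,0,0],0]], "grip_force": 20}}

```text
time: 19.7
ee_pos: [0.4353, 0.0949, 0.0713]
tcp_rot: [180.0, 0.1, 169.5]
wrist_force: [-0.2, 1.0, 6.7]
opening: 0.0198
```

>>> {"method": "drive_tool", "body": {"plan": [[0,[0,0,0.01],0],[0,[0,0,0.03],0],[0,[0,0,0.04],0],[0,[0,0,0.01],0],[0,[0.04,0.005,0],0],[0,[0.045,0.01,0],0],[0,[0.045,0.01,0],0],[0,[0.012,0,0],0],[0,[0,0,0],0]]}}

```text
time: 20.82
ee_pos: [0.5765, 0.1196, 0.1594]
tcp_rot: [-180.0, -0.1, 169.5]
wrist_force: [0.1, -0.0, -0.8]
opening: 0.0201
```

Run:
```python
from h import *
print(monitor.get_obs()['ee_pos'])
s,_=snap('side','s8');crop(s,290,140,100,90,7,'s8.png')
s,_=snap('top','t8');crop(s,265,150,110,90,7,'t8.png')
```

```text
[0.57651323 0.11956513 0.1593722 ]
```

View pics/s8.png

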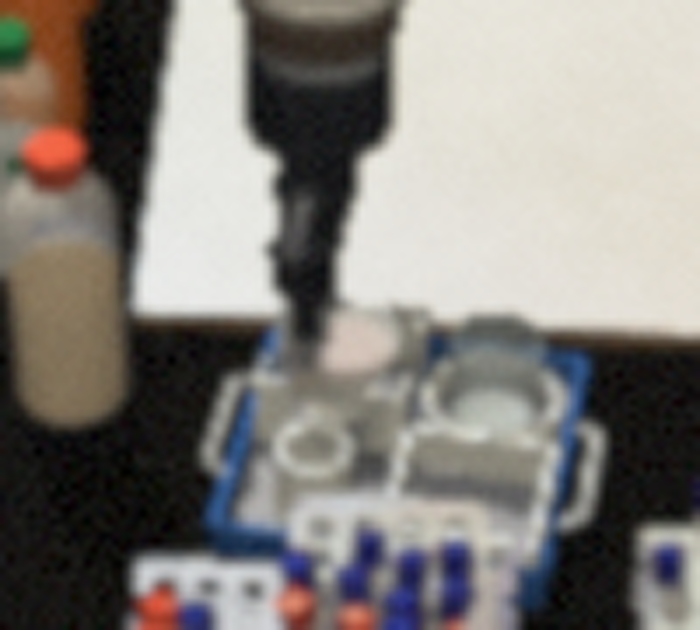

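View pics/t8.png

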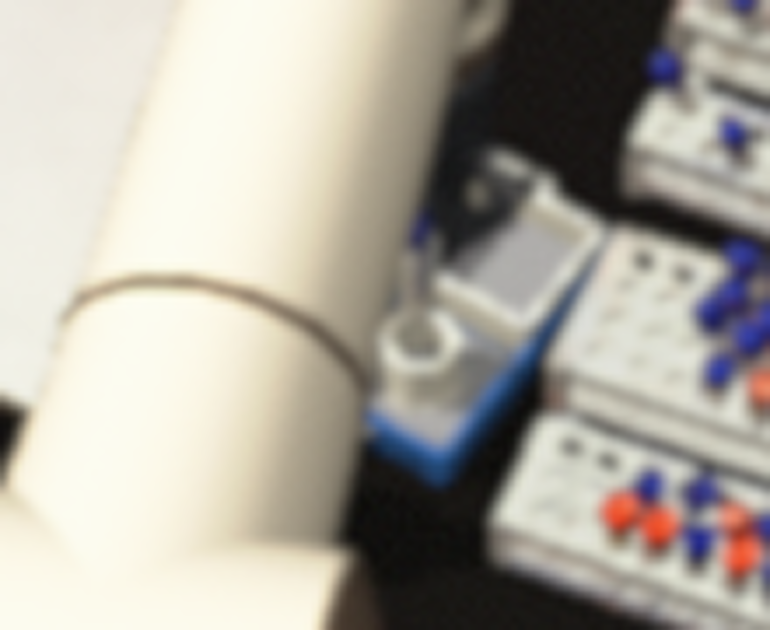

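Run:
```python
from m import *
print(w('top',*cc(265,150,(419,297),7),.09),w('top',*cc(265,150,(424,228),7),.16),w('top',*cc(265,150,(421,341),7),.049),w('side',*cc(290,140,(314,447),7),.049), w('side',*cc(290,140,(312,372),7),.095))
```

```text
[0.57794268 0.120406   0.09      ] [0.57577172 0.11633562 0.16      ] [0.57690106 0.11881859 0.049     ] [0.57852248 0.12285023 0.049     ] [0.57650106 0.13201552 0.095     ]
```

>>> {"method": "drive_tool", "body": {"plan": [[0,[0.001,0,-0.03],0],[0,[0,0,-0.01],0],[0,[0,0,0],0]]}}

```text
time: 21.3
ee_pos: [0.5769, 0.1196, 0.1203]
tcp_rot: [-180.0, -0.0, 169.5]
wrist_force: [1.1, 0.6, -0.2]
opening: 0.0199
```

Run:
```python
from h import *
print(monitor.get_obs()['ee_pos'])
s,_=snap('side','s9');crop(s,310,170,60,50,12,'s9.png')
s,_=snap('top','t9');crop(s,295,160,60,50,12,'t9.png')
```

```text
[0.57686842 0.1196125  0.12033112]
```

View pics/s9.png

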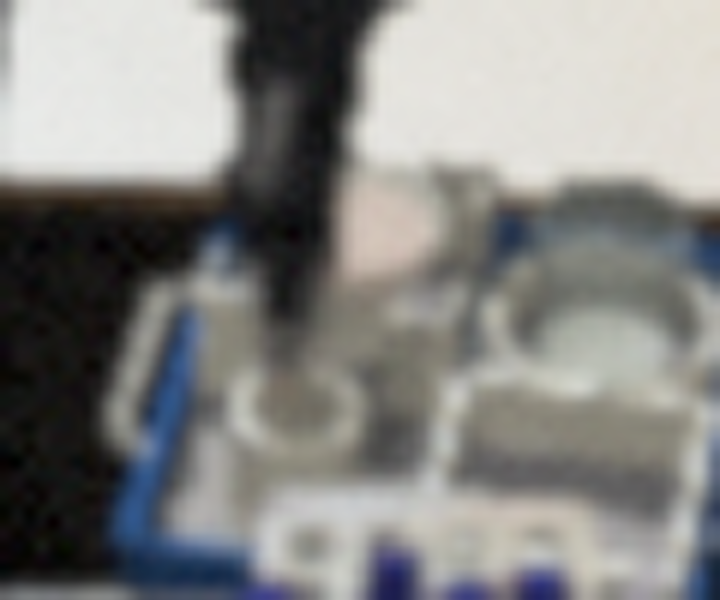

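View pics/t9.png

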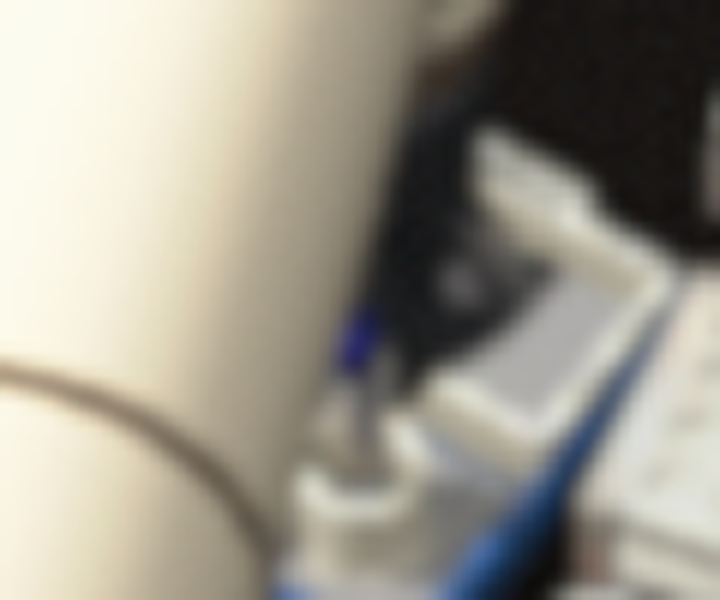

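>>> {"method": "drive_tool", "body": {"plan": [[0,[0.001,0,-0.02],0],[0,[0,0,-0.015],0],[0,[0,0,-0.003],0],[0,[0,0,0],0],[0,[0,0,0],0]]}}

```text
time: 22.02
ee_pos: [0.5791, 0.1198, 0.0831]
tcp_rot: [180.0, 0.1, 169.5]
wrist_force: [1.0, 0.4, -0.3]
opening: 0.0198
```

>>> {"method": "drive_tool", "body": {"plan": [[0,[0,0,-0.001],0],[0,[0,0,0],0],[0,[0,0,0],0]]}}

```text
time: 22.4
ee_pos: [0.5787, 0.1198, 0.0814]
tcp_rot: [180.0, 0.0, 169.5]
wrist_force: [-0.1, -0.8, 0.1]
opening: 0.0202
```

>>> {"method": "drive_tool", "body": {"plan": [[0,[0,0,-0.001],0],[0,[0,0,0],0],[0,[0,0,0],0]]}}

```text
time: 22.78
ee_pos: [0.5788, 0.1198, 0.0804]
tcp_rot: [180.0, 0.0, 169.5]
wrist_force: [-0.2, -0.5, 0.9]
opening: 0.0206
```

>>> {"method": "drive_tool", "body": {"plan": [[0,[0,0,-0.001],0],[0,[0,0,0],0],[0,[0,0,0],0]]}}

```text
time: 23.15
ee_pos: [0.5792, 0.1199, 0.0803]
tcp_rot: [180.0, 0.1, 169.5]
wrist_force: [0.4, 0.2, 5.9]
opening: 0.0201
```

>>> {"method": "drive_tool", "body": {"plan": [[0.4,[0,0,0],0],[0.4,[0,0,0],0],[0.4,[0,0,0],0],[0.4,[0,0,0.02],0],[0.4,[0,0,0.04],0],[0.4,[0,0,0.05],0],[0.6,[0,0,0.05],0],[0.6,[0,0,0.02],0],[0.6,[-0.03,0.04,0],0],[0.6,[-0.04,0.045,0],0]]}}

```text
time: 24.4
ee_pos: [0.5085, 0.2052, 0.259]
tcp_rot: [180.0, -0.0, 169.4]
wrist_force: [0.1, 1.2, 0.8]
opening: 0.0515
```

>>> {"method": "drive_tool", "body": {"plan": [[0.7,[-0.04,0.045,0],0],[0.7,[-0.04,0.045,0],0],[0.7,[-0.03,0.04,0],0],[0.7,[0,0,0],0],[0.7,[0,0,0],0]]}}

```text
time: 25.02
ee_pos: [0.3988, 0.3347, 0.2593]
tcp_rot: [-180.0, 0.0, 169.5]
wrist_force: [-0.1, -0.1, 0.3]
opening: 0.06
```

Run:
```python
from h import *
print(monitor.get_obs()['ee_pos'])
s,_=snap('side','s10');crop(s,265,90,110,125,5,'s10.png')
s,_=snap('top','t10');crop(s,225,130,140,110,5,'t10.png')
```

```text
[0.39875323 0.33473048 0.25927491]
```

View pics/s10.png

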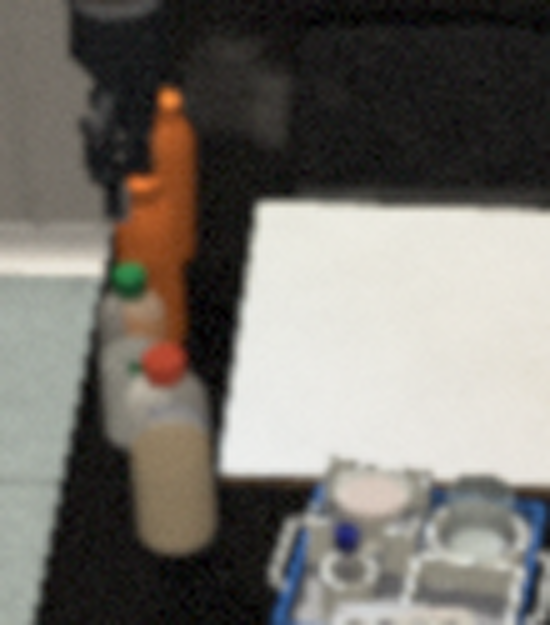

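View pics/t10.png

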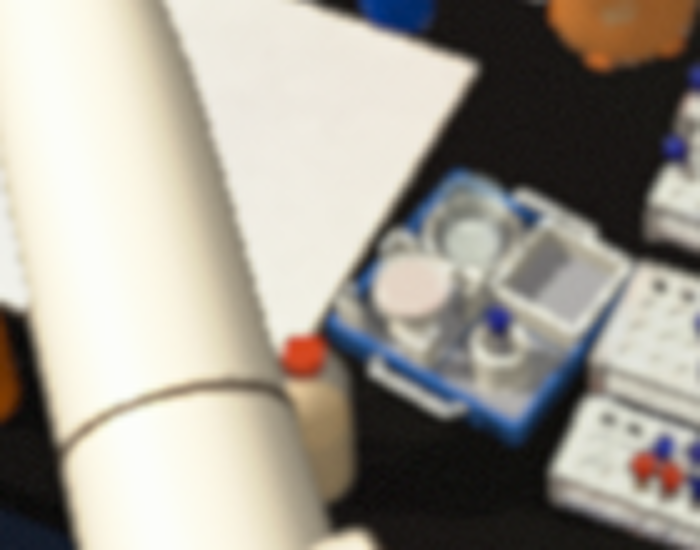

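>>> {"method": "drive_tool", "body": {"plan": [[0.7,[-0.006,0.008,-0.03],0],[0.7,[0,0,-0.03],0],[0.7,[0,0,-0.015],0],[0.7,[0,0,-0.01],0],[0.7,[0,0,0],0]]}}

```text
time: 25.75
ee_pos: [0.393, 0.3425, 0.1743]
tcp_rot: [-180.0, -0.0, 169.4]
wrist_force: [0.2, -0.1, -0.1]
opening: 0.0598
```

>>> {"method": "drive_tool", "body": {"plan": [[0.45,[0,0,0],0],[0.2,[0,0,0],0],[0.1,[0,0,0],0],[0.1,[0,0,0],0],[0.1,[0,0,0],0],[0.1,[0,0,0],0]], "grip_force": 40}}

```text
time: 26.5
ee_pos: [0.393, 0.3432, 0.1755]
tcp_rot: [179.9, 0.1, 169.5]
wrist_force: [0.2, 0.9, 6.3]
opening: 0.0271
```

>>> {"method": "drive_tool", "body": {"plan": [[0,[0,0,0.003],0],[0,[0,0,0.01],0],[0,[0,0,0.02],0],[0,[0,0,0.03],0],[0,[0,0,0.035],0],[0,[0,0,0.03],0],[0,[0,0,0],0]], "grip_force": 60}}

```text
time: 27.38
ee_pos: [0.3932, 0.3432, 0.3044]
tcp_rot: [179.8, 0.1, 169.5]
wrist_force: [0.5, 0.0, -4.0]
opening: 0.0264
```

Run:
```python
from h import *
print(monitor.get_obs())
s,_=snap('side','s11');crop(s,265,60,110,125,5,'s11.png')
```

```text
{'time': 27.375, 'q': array([ 4.11138431e+01,  2.38499173e+00,  1.31040448e+01,  1.00523976e+02,
       -3.41456531e-03,  5.16332359e+01]), 'qd': array([-6.29904835e-02,  7.02054503e-01, -4.55134584e+00, -2.42975571e+00,
        1.63367450e-03,  1.87924004e-03]), 'joint_efforts': array([ 3.45362001e-02, -5.12415969e+01,  4.95989871e+01,  8.97839069e-01,
        4.01996879e-02, -6.47717134e-04]), 'ee_pos': array([0.39321354, 0.34316857, 0.3044019 ]), 'tcp_rot': array([1.79849168e+02, 1.23759910e-01, 1.69480438e+02]), 'wrist_force': array([ 0.48816227,  0.03747157, -4.04613218]), 'torque': array([-0.02031239, -0.0403538 ,  0.02472047]), 'opening': 0.026443179914764303}
```

View pics/s11.png

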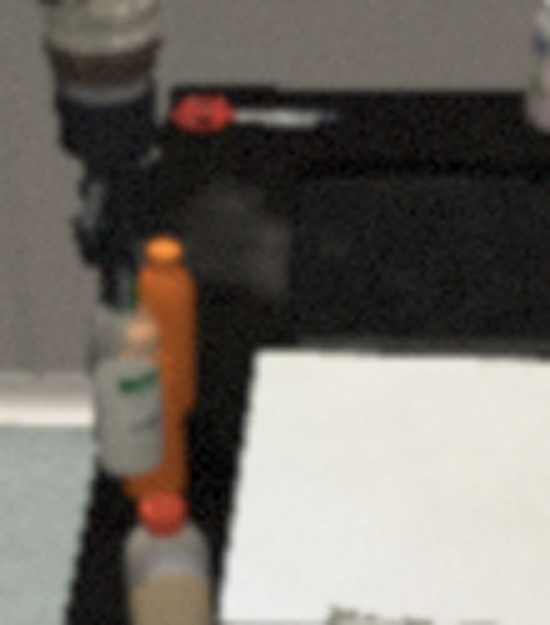

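Held (≈4 N weight), upright. Carry around the red bottle to the bin.

>>> {"method": "drive_tool", "body": {"plan": [[0,[0.015,0,0],0],[0,[0.03,0,0],0],[0,[0.035,-0.005,0],0],[0,[0.035,-0.01,0],0],[0,[0.03,-0.025,0],0],[0,[0.03,-0.035,0],0],[0,[0.025,-0.04,0],0],[0,[0.025,-0.04,0],0],[0,[0.02,-0.03,0],0],[0,[0.01,-0.02,0],0]]}}

```text
time: 28.68
ee_pos: [0.649, 0.1357, 0.3]
tcp_rot: [-179.9, -0.1, 169.4]
wrist_force: [-0.9, 0.4, -3.9]
opening: 0.0266
```

>>> {"method": "drive_tool", "body": {"plan": [[0,[0.007,-0.015,0],0],[0,[0.005,-0.01,0],0],[0,[0,0,0],0],[0,[0,0,0],0]]}}

```text
time: 29.18
ee_pos: [0.6595, 0.1136, 0.3026]
tcp_rot: [180.0, 0.0, 169.5]
wrist_force: [-0.0, 0.6, -4.3]
opening: 0.0264
```

Run:
```python
from m import *
f=lambda c,z:w('top',*cc(225,130,c,5),z).round(4)
print('bin',f((557,276),.039),'sleeve',f((497,352),.049),'bluecap',f((499,319),.081),'dish',f((411,285),.059),'cuprim',f((475,230),.029),'beaker base',f((472,243),.012),f((470,222),.07))
g=lambda c,z:w('side',*cc(265,90,c,5),z).round(4)
print('sleeve',g((350,572),.049),'cap',g((347,535),.081),'dish',g((372,493),.059))
```

```text
bin [0.6612 0.1067 0.039 ] sleeve [0.5684 0.1181 0.049 ] bluecap [0.5776 0.1204 0.081 ] dish [0.5931 0.2037 0.059 ] cuprim [0.6831 0.189  0.029 ] beaker base [0.6814 0.1911 0.012 ] [0.6612 0.183  0.07  ]
sleeve [0.5792 0.1196 0.049 ] cap [0.5763 0.1258 0.081 ] dish [0.5949 0.2023 0.059 ]
```

>>> {"method": "drive_tool", "body": {"plan": [[0,[0.004,-0.009,-0.02],0],[0,[0,0,-0.04],0],[0,[0,0,-0.03],0],[0,[0,0,0],0],[0,[0,0,0],0]]}}

```text
time: 29.8
ee_pos: [0.6639, 0.1043, 0.2141]
tcp_rot: [180.0, 0.1, 169.5]
wrist_force: [-0.6, -0.5, -3.0]
opening: 0.0264
```

Run:
```python
from h import *
print(monitor.get_obs()['ee_pos'])
s,_=snap('side','s12');crop(s,300,110,110,120,5,'s12.png')
s,_=snap('top','t12');crop(s,265,110,120,120,5,'t12.png')
```

```text
[0.66387859 0.10431377 0.21413422]
```

View pics/s12.png

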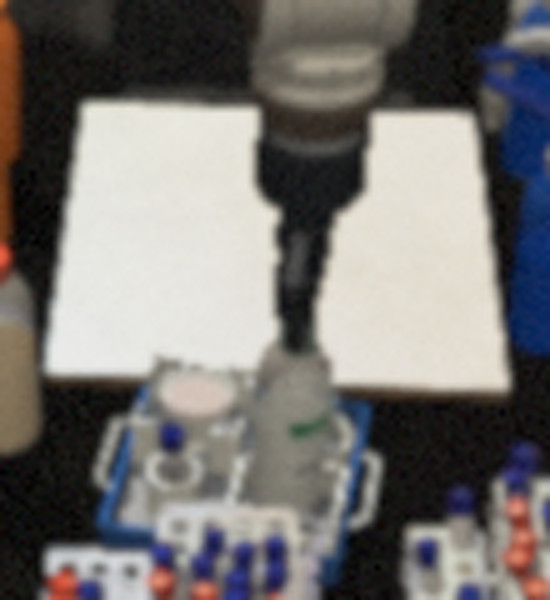

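View pics/t12.png

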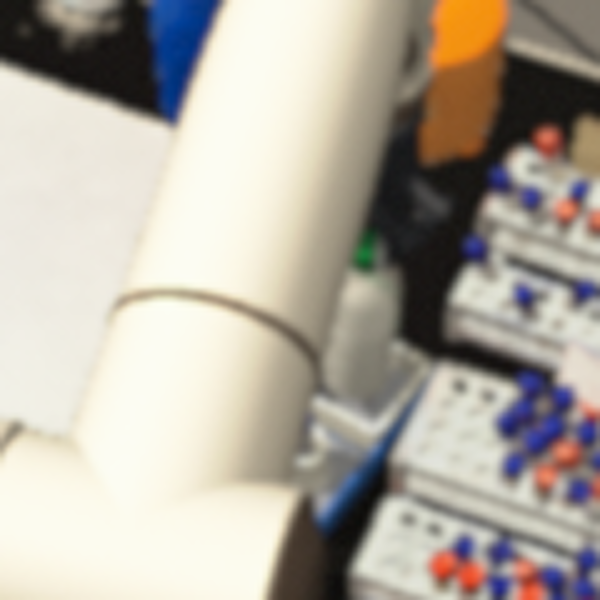

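>>> {"method": "drive_tool", "body": {"plan": [[0,[-0.001,0.001,-0.01],0],[0,[0,0,-0.01],0],[0,[0,0,-0.006],0],[0,[0,0,0],0],[0,[0,0,0],0]]}}

```text
time: 30.52
ee_pos: [0.6628, 0.1048, 0.1865]
tcp_rot: [180.0, 0.0, 169.5]
wrist_force: [-0.3, -0.1, -3.6]
opening: 0.0265
```

>>> {"method": "drive_tool", "body": {"plan": [[0,[0,0,-0.002],0],[0,[0,0,0],0],[0,[0,0,0],0]]}}

```text
time: 30.9
ee_pos: [0.6629, 0.1048, 0.1847]
tcp_rot: [180.0, 0.0, 169.5]
wrist_force: [0.5, -0.3, 0.1]
opening: 0.0266
```

>>> {"method": "drive_tool", "body": {"plan": [[0,[0,0,-0.0015],0],[0,[0,0,0],0],[0,[0,0,0],0]]}}

```text
time: 31.28
ee_pos: [0.6632, 0.1048, 0.1846]
tcp_rot: [180.0, 0.2, 169.5]
wrist_force: [0.4, -0.6, 7.6]
opening: 0.0262
```

Standing on the floor. Release and withdraw straight up.

>>> {"method": "drive_tool", "body": {"plan": [[0.25,[0,0,0.001],0],[0.4,[0,0,0],0],[0.6,[0,0,0],0],[0.7,[0,0,0],0],[0.7,[0,0,0.02],0],[0.7,[0,0,0.04],0],[0.7,[0,0,0.05],0],[0.7,[-0.03,0.02,0.02],0],[0.7,[-0.04,0.04,0],0],[0.7,[-0.04,0.04,0],0]]}}

```text
time: 32.52
ee_pos: [0.5518, 0.2055, 0.3139]
tcp_rot: [180.0, 0.0, 169.4]
wrist_force: [1.2, 0.4, 0.4]
opening: 0.06
```

>>> {"method": "drive_tool", "body": {"plan": [[0.7,[-0.04,0.05,0],0],[0.7,[-0.04,0.05,0],0],[0.7,[-0.04,0.05,0],0],[0.7,[-0.03,0.05,0],0],[0.7,[-0.03,0.05,0],0],[0.7,[0,0,0],0],[0.7,[0,0,0],0]]}}

```text
time: 33.4
ee_pos: [0.3756, 0.4511, 0.3137]
tcp_rot: [-180.0, 0.0, 169.5]
wrist_force: [1.5, -0.1, 0.8]
opening: 0.0599
```

Run:
```python
from h import *
print(monitor.get_obs()['ee_pos'])
s,_=snap('side','s13');crop(s,280,130,110,100,7,'s13.png');crop(s,250,130,80,200,3,'s13b.png')
s,_=snap('top','t13');crop(s,255,130,120,110,6,'t13.png');crop(s,370,230,60,60,5,'t13b.png')
```

```text
[0.37558451 0.45107585 0.31370252]
```

View pics/s13.png

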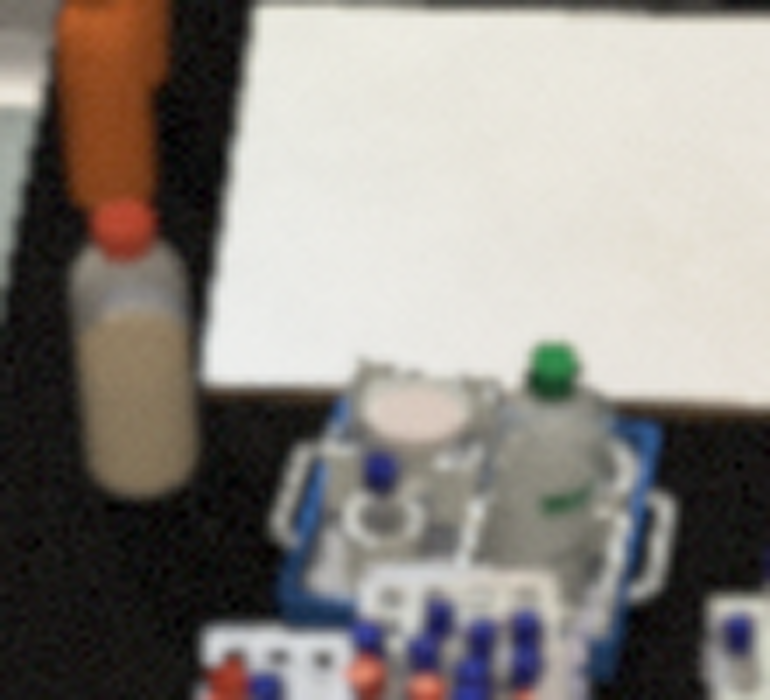

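View pics/t13.png

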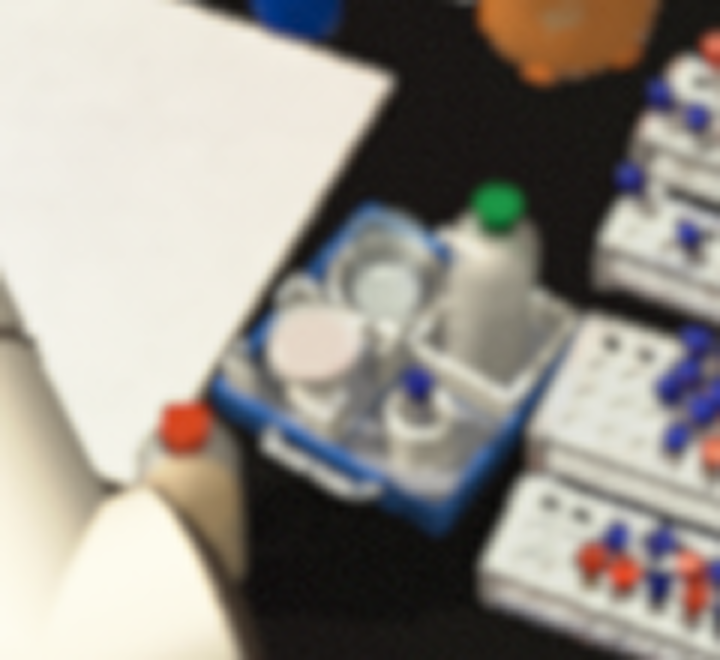

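View pics/s13b.png

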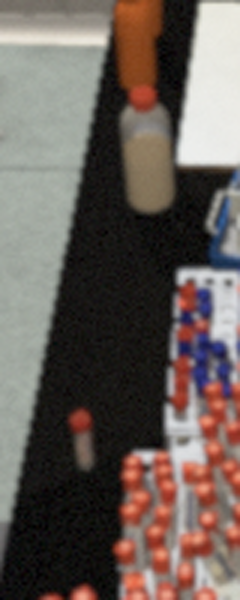

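Run:
```python
from m import *
f=lambda c:cc(255,130,c,6)
g=lambda c:cc(280,130,c,7)
for n,a,b,z in(('cap',(499,207),(554,371),.1705),('blue',(417,383),(381,470),.081),('dish',(314,341),(415,413),.059),('red',(186,427),(124,227),.1735)):
    A,B=f(a),g(b);print(n,tri(A,B)[0].round(4),w('top',*A,z).round(4),w('side',*B,z).round(4))
print('beaker base',w('top',*f((386,290)),.011).round(4),'cup rim',w('top',*f((391,275)),.029).round(4))
print('sleeve',w('top',*f((418,420)),.049).round(4),w('side',*g((384,520)),.049).round(4))
```

```text
cap [0.6642 0.1029 0.1713] [0.6657 0.1037 0.1705] [0.6636 0.1028 0.1705]
blue [0.5759 0.1211 0.0839] [0.577  0.1215 0.081 ] [0.5763 0.1251 0.081 ]
dish [0.5949 0.204  0.0564] [0.5941 0.2036 0.059 ] [0.5944 0.2    0.059 ]
red [0.433  0.2101 0.1756] [0.4328 0.2099 0.1735] [0.4334 0.2147 0.1735]
beaker base [0.6833 0.1923 0.011 ] cup rim [0.6842 0.1888 0.029 ]
sleeve [0.5706 0.118  0.049 ] [0.5786 0.1204 0.049 ]
```

All positions match their holders within a few mm. Handing in.

```bash
python3 -c "
from workcell import job
print(job.job_done())"
```

```text
the job is handed in; nothing more can be done
None
```

All four items are in the blue caddy, and I handed the job in at about 33.5 s of the 112 s allowed. I placed the beaker first, then the agar dish, the blue-capped tube and the saline bottle. Each was lowered until the wrist force showed 4–8 N of contact, then released, and the arm was pulled back clear.

In the last pictures from both cameras all four looked upright. Measured against holder centres I fitted from the same cameras (accurate to a few mm):

| Item | Offset from holder centre | Allowed | Height check |
|---|---|---|---|
| Saline bottle | about 1 mm | 15 mm | cap height fits standing on the bin floor |
| Agar dish | about 2 mm | 16 mm | top at 56–59 mm, as expected on the seat |
| Blue-capped tube | about 2 mm | 11 mm | cap read 3 mm higher than expected |
| Beaker | about 4–5 mm | 12 mm | seen in the top view only |

- **Red-capped items:** the red bottle measured within about 1 mm of where it started. The red tube I only checked by eye; it was still standing in place.
- **Disagreements:** the two cameras differ by up to about 5 mm in y on the same points. A top-view reading of the sleeve rim, partly hidden by the tube's cap, was about 8 mm off in x from the side view. I used the side view and the 87 mm holder spacing there.
- **Tube cap height:** the 3 mm reading matches the upward bias I saw on every tube and bottle cap before moving anything, so I don't think the tube is standing high.

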